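# Fetch the big nut from behind the bolts and weigh it

## Task

First clear the three capped bolts out of the orange bay and stand them all upright on the black side mat, leaving the big nut in the bay until they are all there. Then take the nut out and lay it flat on the middle of the scale's pan. Finally put the bolts back in the bay, each standing upright on its head as before, centred on the disc of its cap's colour, and leave the nut on the scale.

Things in the scene. Friction and masses are not known exactly. Their poses are not given: they have to be found in the camera images.
- bay: Fixed open-topped orange sheet-steel bay on the bench, 190 (x) by 220 (y) mm outside, floor 3 mm thick, walls 4 mm thick and 30 mm high all round. Origin: centre of its underside; x points away from the robot, turned by its yaw (up to 0.25 rad).
- blue_bolt (a point): Loose steel hexagon bolt standing on its head, with a blue plastic thread-protector cap on top. Overall 95 mm tall: hexagonal head 36 mm across flats and 15 mm high at the foot, shank 24 mm diameter, round blue cap 28 mm diameter over the top 45 mm (grip it there). About 0.4 kg. This point: on the axis, half-way up (47.5 mm above its foot); z up along the bolt. It starts on the blue disc.
- green_bolt (a point): Loose steel hexagon bolt standing on its head, with a green plastic thread-protector cap on top. Overall 95 mm tall: hexagonal head 36 mm across flats and 15 mm high at the foot, shank 24 mm diameter, round green cap 28 mm diameter over the top 45 mm (grip it there). About 0.4 kg. This point: on the axis, half-way up (47.5 mm above its foot); z up along the bolt. It starts on the green disc.
- white_bolt (a point): Loose steel hexagon bolt standing on its head, with a white plastic thread-protector cap on top. Overall 95 mm tall: hexagonal head 36 mm across flats and 15 mm high at the foot, shank 24 mm diameter, round white cap 28 mm diameter over the top 45 mm (grip it there). About 0.4 kg. This point: on the axis, half-way up (47.5 mm above its foot); z up along the bolt. It starts on the white disc.
- big_nut (a point): Loose large plain steel hexagon nut lying flat on the bay's floor between and behind the three bolts: 50 mm across flats, 30 mm high, hole 28 mm. About 0.35 kg. This point: its centre, 15 mm above its underside; its x axis is square to a pair of flats (as are the directions at 60 degrees to it), z up. While the bolts stand around it (centres about 65 to 75 mm from its centre) there is no room for a gripper.
- home_blue: Fixed round blue disc, 56 mm diameter, 3 mm thick, on the bay's floor: the place of the bolt with the blue cap. Origin: centre of its underside (its top is 3 mm higher). The nut is next to the discs, on none of them; disc centres are at least 85 mm apart.
- home_green: Fixed round green disc, 56 mm diameter, 3 mm thick, on the bay's floor: the place of the bolt with the green cap. Origin: centre of its underside (its top is 3 mm higher). The nut is next to the discs, on none of them; disc centres are at least 85 mm apart.
- home_white: Fixed round white disc, 56 mm diameter, 3 mm thick, on the bay's floor: the place of the bolt with the white cap. Origin: centre of its underside (its top is 3 mm higher). The nut is next to the discs, on none of them; disc centres are at least 85 mm apart.
- side_mat: Fixed black rubber mat, 190 by 190 mm, 4 mm thick, with a thin grey line along two edges, to the left or the right of the bay: the side area, empty at the start. Origin: centre of its underside; x and y along its edges.
- scale_pan (a point): Fixed bench scale on the other side of the bay: off-white housing 150 by 140 mm with a round aluminium pan, 116 mm diameter, which does not give. This point: centre of the pan's top face, 42 mm above the bench; z up.

How it is judged (in metres and radians):
On the way, in this order (a step that is already met when the one before it is completed fails the run):
1. all three bolts stand upright on the side mat while the nut is still in the bay (x of blue_bolt in the frame of side_mat between -0.088 and 0.088 m and y of blue_bolt in the frame of side_mat between -0.088 and 0.088 m and height (world z) of each of blue_bolt, green_bolt, white_bolt below 0.056 m and angle between each of blue_bolt, green_bolt, white_bolt's own z axis and vertical below 0.12 rad and x of green_bolt in the frame of side_mat between -0.088 and 0.088 m and y of green_bolt in the frame of side_mat between -0.088 and 0.088 m and x of white_bolt in the frame of side_mat between -0.088 and 0.088 m and y of white_bolt in the frame of side_mat between -0.088 and 0.088 m and x of big_nut in the frame of bay between -0.09 and 0.09 m and y of big_nut in the frame of bay between -0.105 and 0.105 m and height (world z) of big_nut below 0.05 m), for 0.2 s.
2. the nut lies flat and released on the middle of the scale's pan (horizontal distance between big_nut and scale_pan below 0.015 m and z of big_nut in the frame of scale_pan below 0.019 m and (angle between big_nut's own z axis and vertical below 0.1 rad or angle between big_nut's own z axis and vertical above 3.04 rad) and contact force between the fingers and nut below 0.3 N), for 0.2 s.
At the end, for the whole second after the job is handed in: Each bolt stands upright (within 0.1 rad) on its head on the disc of its cap's colour, its axis within 12 mm of the disc's centre; the nut lies flat on the scale's pan within 15 mm of its centre; all at rest (horizontal distance between blue_bolt and home_blue below 0.012 m and z of blue_bolt in the frame of home_blue below 0.054 m and angle between each of blue_bolt, green_bolt, white_bolt's own z axis and vertical below 0.1 rad and linear speed of each of bolt_blue, bolt_green, bolt_white, nut below 0.02 m/s and horizontal distance between green_bolt and home_green below 0.012 m and z of green_bolt in the frame of home_green below 0.054 m and horizontal distance between white_bolt and home_white below 0.012 m and z of white_bolt in the frame of home_white below 0.054 m and horizontal distance between big_nut and scale_pan below 0.015 m and z of big_nut in the frame of scale_pan below 0.019 m and (angle between big_nut's own z axis and vertical below 0.1 rad or angle between big_nut's own z axis and vertical above 3.04 rad)); the robot touches nothing.
It also fails if it takes over 144 s, if anything falls off the work surface, if the arm or the gripper's body presses on something with over 40 N, if the wrist force passes 120 N, or if a joint passes its speed limit or range.

## Robot

A 6-joint arm with a two-finger parallel gripper is mounted at the origin on the work surface. World frame = base frame: x ahead of the robot, y to its left, z up, the work surface at z = 0. Lengths are in mm, angles in rad, forces in N, time in s.
With the tool pointing down it reaches from about 350 to 875 mm from the base axis. Payload 4.2 kg.
Tool frame: the origin (TCP) lies at the very end of the fingers, on their centre line; the grasp point (between the pads) lies 19 mm behind it (arm.grasp_offset is the distance from the TCP to the grasp point, in mm); z points along the fingers, y is the direction in which the jaws open and shut (so a half turn about z gives the same grasp; the last joint's range is limited). The gripper opens to 85 mm and grips with 20 to 120 N. Pads are 22 mm wide; open, the fingers measure 114 mm over their backs; the gripper's body (76 mm by 85 mm) begins 54 mm behind the grasp point. The pads swing forward as they close: fully open they stand 13 mm farther back than shut.
Start: joints at [-1.016, 0.385, 0.008, 0, -1.194, -0.259], TCP at [182.207, -597.829, 231.312] pointing down, gripper open.
Joint ranges: [-3.14, 3.14], [-1.21, 2.06], [-1.07, 1.41], [-3.16, 2.05], [-2.99, -0.16], [-3.1, 3.1]. Speed limits (rad/s): [2.79, 2.79, 3.14, 3.14, 3.14, 3.14].

## Interface

Orientations are given as a unit quaternion [x, y, z, w].
In Python, from bench import arm gives the robot as it stands.
- The arm moves only by the tool arm_command, never from a script. Its argument "commands" is one flat list of numbers, 4 for each row, row after row: the shift along the tool's x, y, z in m, then the turn about the tool's z in degrees. In form: [tx, ty, tz, roll, tx, ty, tz, roll, ...]. A call has exactly 5 rows; each row shifts and turns the pose as measured when the row begins, along the tool's axes as they then stand; what a row does not reach is not made up. A row lasts 1/10 s, in which the tool goes at most 50 mm and 8.59 degrees, less where a joint would pass 70% of its speed; a pose out of reach is approached as far as the arm can. A call with a gripper value outside its range is refused whole. "jaw" is the opening, from 0 (shut) to 1 (fully open), set as the call begins (left out, the last holds). The fingers move at their own pace and stop on an object; the grip force is fixed at half the most. Time passes only in rows, so rows that do not move let the fingers close, or fill a call up. It gives the time, the measured TCP pose, the force and the opening at its end, in the units of the state.
- arm.read_state(): the state, without advancing time (a new reading comes with each control period).
- arm.get_image(name): name is "scene" or "top" or "wrist"; returns the picture (420x560x3 uint8, red, green, blue); there is no depth.
- arm.camera_info(name): a dict with "camera_matrix" (3x3 intrinsics, pixels), "world_from_camera" (4x4, takes a point from camera to world coordinates). Camera axes: x right, y down, z forward; pixel columns grow to the right and rows downward; lengths in mm; the calibration is good to about 2 mm. A picture is of the moment at which its call begins: read the wrist's pose just before it. camera_info takes no time and is no camera call; for the wrist camera it gives the pose at the moment of the call.
- arm.job_done(): hands the job in, once; it reports no verdict.
Trained networks look in the newest picture that a camera, given by its name, has taken for a name from the list of things; names that differ only in an ending like _2 or _b are one class to them, and where a whole thing is asked for, a point or a joint stands for the part that bears it (a point fixed in the world has none). Each returns a list of dicts, best first, with "confidence" (0 to 1); they miss things now and then, are a little off and sometimes report something else, mostly with a low value. They report only what shows in the picture. A call takes as long as a camera call.
- arm.regions_of(camera, target): "mask" (420x560 bool, what is visible of it).
- arm.place_of(camera, target): "centre" ([x, y, z] in mm, in the coordinates of the camera as it stood for that picture, good to about 4 mm: a listed point, or the origin of a listed thing).
The state is a dict: "clock": time; "joints": joint angles; "joint_vel": joint speeds; "joint_efforts": joint torques, N m; "position": TCP position; "ee_rot": TCP orientation; "contact_force": force on the tool from outside, world axes, zero at the start; "wrist_torque": the same for the moment, N m; "gripper_width": finger opening in mm.
Only numpy, scipy, OpenCV 4.12 (cv2) and the standard library are available. Lean on these libraries where they do the work, as an engineer would, in place of code of your own. Each camera call takes 0.05 s, during which the arm holds its last target.

## Working session

There is one attempt and no reset: what is moved stays moved. The work goes in short steps, Python scripts to look and compute and a tool call to move; the robot and the scene stay as the last step left them, time stands still between calls to the robot, and variables do not carry over. Pictures are saved under pics/ and viewed, and the job is handed in when it is done.

Besides the shell and the picture viewer there is one more tool, called after ">>>" as name(argument=value, ...) on one line, values as JSON. arm_command: Moves the arm, as the interface text tells. Its arguments: {"type":"object","properties":{"commands":{"type":"array"},"jaw":{"type":"number"}},"required":["commands"]}

```bash
ls; mkdir -p pics
cat > h.py <<'E'
import numpy as np, cv2
from bench import arm
from scipy.spatial.transform import Rotation as R
def snap(cam,fn):
    im=arm.get_image(cam); cv2.imwrite('pics/'+fn,cv2.cvtColor(np.asarray(im),cv2.COLOR_RGB2BGR)); return im
def world(cam,p):
    T=np.array(arm.camera_info(cam)['world_from_camera']); return (T@np.append(p,1))[:3]
def ray(cam,uv,z):
    ci=arm.camera_info(cam);K=np.array(ci['camera_matrix']);T=np.array(ci['world_from_camera'])
    d=T[:3,:3]@np.linalg.inv(K)@np.array([uv[0],uv[1],1.]);o=T[:3,3]
    return o+d*(z-o[2])/d[2]
E
python3 - <<'E'
from h import *
s=arm.read_state(); print({k:np.round(v,3).tolist() for k,v in s.items()}); print(R.from_quat(s['ee_rot']).as_matrix().round(3))
for c in ['scene','top']:
    snap(c,c+'0.png')
    for t in ['blue_bolt','green_bolt','white_bolt','big_nut','home_blue','home_green','home_white','side_mat','scale_pan','bay']:
        for d in arm.place_of(c,t)[:2]:
            print(c,t,round(d['confidence'],2),world(c,d['centre']).round(1))
print(arm.camera_info('top'))
E
```

```text
pics
{'clock': 0.0, 'joints': [-1.016, 0.386, 0.007, -0.001, -1.194, -0.259], 'joint_vel': [-0.001, 0.001, 0.0, -0.001, -0.001, -0.001], 'joint_efforts': [0.001, -39.229, 18.84, 4.186, -0.005, 0.0], 'position': [182.023, -597.274, 230.197], 'ee_rot': [-0.147, 0.989, 0.001, -0.0], 'contact_force': [0.562, -0.192, -0.129], 'wrist_torque': [-0.027, 0.001, 0.003], 'gripper_width': 85.461}
[[-0.957 -0.291 -0.001]
 [-0.291  0.957  0.002]
 [ 0.     0.002 -1.   ]]
scene blue_bolt 0.84 [607.2 -22.9  54.4]
scene big_nut 0.57 [627.4  46.7  17.3]
scene home_blue 0.64 [607.3 -21.8   2.8]
scene home_blue 0.41 [ 517.4 -299.1   -2.3]
scene home_green 0.46 [6.280e+02 1.091e+02 5.000e-01]
scene home_green 0.17 [628.9 108.5  53.1]
scene home_white 0.45 [552.7  53.3   5.5]
scene home_white 0.24 [615.6  41.9   1.8]
scene side_mat 0.58 [ 518.7 -300.9   -5.8]
scene scale_pan 0.96 [468.1 317.4  41.7]
scene bay 0.94 [6.152e+02 4.280e+01 1.000e-01]
top blue_bolt 0.83 [607.5 -21.9  51.7]
top green_bolt 0.65 [632.4 101.8  50.3]
top white_bolt 0.52 [559.   51.5  52.3]
top big_nut 0.86 [630.8  41.6  16.8]
top home_green 0.59 [633.5 107.2   3.4]
top home_white 0.63 [554.4  48.8   5.2]
top side_mat 0.75 [ 518.2 -303.    -1. ]
top side_mat 0.27 [628.2  40.8  14.5]
top scale_pan 0.9 [466.8 317.1  45.7]
top bay 0.58 [616.8  38.8   1. ]
{'camera_matrix': array([[545.98313277,   0.        , 280.31814116],
       [  0.        , 545.98313277, 211.81853012],
       [  0.        ,   0.        ,   1.        ]]), 'world_from_camera': array([[-8.01354872e-03, -9.94629625e-01,  1.03187657e-01,
         4.44626836e+02],
       [-9.99755490e-01,  5.84231519e-03, -2.13266744e-02,
         2.38959811e+01],
       [ 2.06092873e-02, -1.03333329e-01, -9.94433246e-01,
         1.17093831e+03],
       [ 0.00000000e+00,  0.00000000e+00,  0.00000000e+00,
         1.00000000e+00]])}
```

View pics/top0.png

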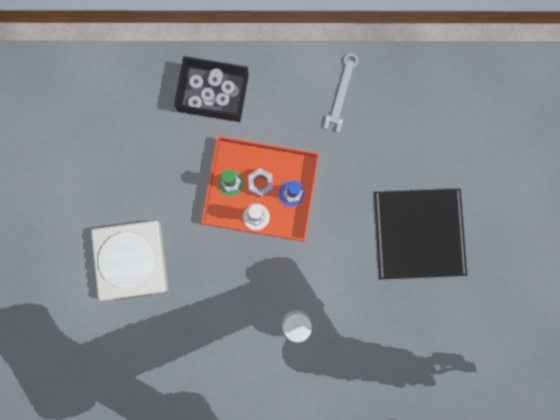

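View pics/scene0.png

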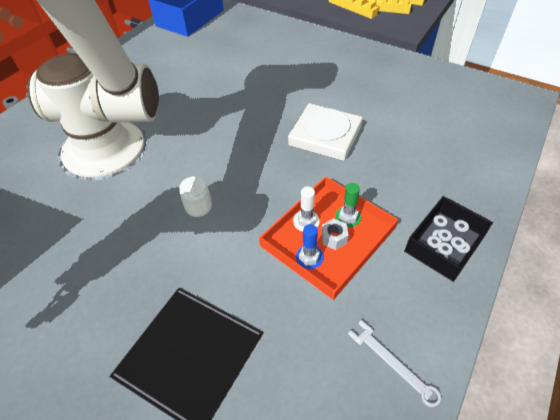

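The top view shows the bay with green (230,183), blue (292,193) and white (256,216) bolts around the nut (261,181). The mat is at (421,233) and the pan at (127,260). A loose cylinder sits at (297,327), so I'll keep clear of it. I'll square the tool to the world axes first.

>>> arm_command(commands=[0,0,-0.04,8.45,0,0,-0.04,8.45,-0.03,0.04,0,0,-0.03,0.04,0,0,-0.03,0.04,0,0], jaw=0.7)

```text
clock: 1.6
position: [272.4, -480.2, 312.4]
ee_rot: [0.01, 1.0, 0.001, -0.0]
contact_force: [1.1, -0.1, 0.5]
gripper_width: 59.9
```

```bash
cat >> h.py <<'E'
def st():
    s=arm.read_state(); M=R.from_quat(s['ee_rot']).as_matrix()
    print('t',round(s['clock'],2),'pos',np.round(s['position'],1),'tx',M[:,0].round(3),'tz',M[:,2].round(3),'F',np.round(s['contact_force'],1),'w',round(s['gripper_width'],1),'j',np.round(s['joints'],2)); return s,M
E
python3 - <<'E'
from h import *
s,M=st()
ci=arm.camera_info('wrist'); T=np.array(ci['world_from_camera']); print(T.round(3)); print(ci['camera_matrix'])
print((M.T@(T[:3,3]-s['position'])).round(1), (M.T@T[:3,:3]).round(3))
E
```

```text
t 1.6 pos [ 272.4 -480.2  312.4] tx [-1.     0.02   0.001] tz [-0.001  0.002 -1.   ] F [ 1.1 -0.1  0.5] w 59.9 j [-0.76  0.21 -0.03 -0.   -1.33 -0.83]
[[ 1.90000e-02  9.54000e-01  2.98000e-01  1.97622e+02]
 [ 1.00000e+00 -1.90000e-02 -3.00000e-03 -4.78794e+02]
 [ 3.00000e-03  2.98000e-01 -9.55000e-01  4.54784e+02]
 [ 0.00000e+00  0.00000e+00  0.00000e+00  1.00000e+00]]
[[327.36802626   0.         289.16657472]
 [  0.         327.36802626 213.50844212]
 [  0.           0.           1.        ]]
[ 7.490e+01  1.000e-01 -1.423e+02] [[ 0.001 -0.954 -0.299]
 [ 1.     0.     0.001]
 [-0.001 -0.299  0.954]]
```

>>> arm_command(commands=[-0.026,0.042,0,0,-0.026,0.042,0,0,-0.026,0.042,0,0,-0.026,0.042,0,0,-0.026,0.042,0,0])

```text
clock: 2.1
position: [407.8, -268.9, 314.2]
ee_rot: [0.011, 1.0, -0.0, 0.002]
contact_force: [1.1, -0.4, 0.1]
gripper_width: 60.0
```

>>> arm_command(commands=[-0.026,0.042,0,0,-0.026,0.042,0,0,-0.026,0.042,0,0,-0.026,0.042,0,0,-0.026,0.042,0,0])

```text
clock: 2.6
position: [541.9, -57.7, 317.1]
ee_rot: [0.01, 1.0, -0.0, 0.004]
contact_force: [1.6, -1.1, -1.4]
gripper_width: 59.6
```

Run:
```python
from h import *
s,M=st()
snap('wrist','w1.png')
for t in ['blue_bolt','green_bolt','white_bolt','big_nut','home_blue','home_green','home_white','bay']:
        for d in arm.place_of('wrist',t)[:2]:
            print(t,round(d['confidence'],2),world('wrist',d['centre']).round(1))
```

```text
t 2.6 pos [541.9 -57.7 317.1] tx [-1.     0.02  -0.008] tz [ 0.008 -0.001 -1.   ] F [ 1.6 -1.1 -1.4] w 59.6 j [ 0.19  0.19 -0.05  0.   -1.32 -1.78]
blue_bolt 0.6 [603.5 -24.   52. ]
green_bolt 0.75 [628.4 107.7  53.6]
white_bolt 0.94 [558.6  50.3  49. ]
big_nut 0.77 [622.   37.1  11.4]
home_blue 0.55 [605.6 -25.4   1. ]
home_green 0.59 [625.  102.    2.8]
home_green 0.21 [559.2  49.6  53.7]
home_white 0.56 [553.2  52.5   1. ]
bay 0.62 [6.143e+02 3.300e+01 6.000e-01]
```

View pics/w1.png

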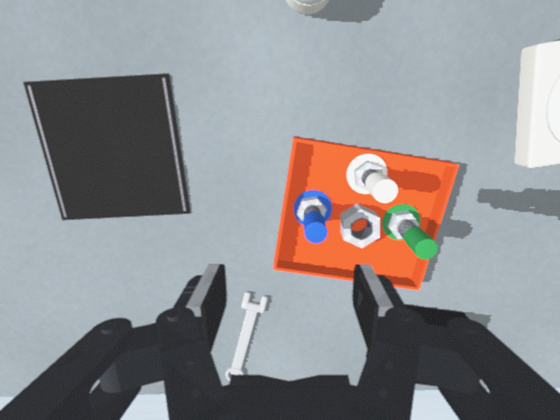

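```bash
cat >> h.py <<'E'
from scipy.optimize import minimize
def proj(cam,P):
    ci=arm.camera_info(cam);K=np.array(ci['camera_matrix']);T=np.linalg.inv(np.array(ci['world_from_camera']))
    q=(T[:3,:3]@np.asarray(P).T).T+T[:3,3]; q=(K@q.T).T; return q[:,:2]/q[:,2:]
a=np.linspace(0,2*np.pi,48,endpoint=False)
def cyl(x,y,r,z0,z1): return np.vstack([np.c_[x+r*np.cos(a),y+r*np.sin(a),0*a+z] for z in (z0,z1)])
def sil(cam,parts,S=4):
    m=np.zeros((420*S,560*S),np.uint8)
    for p in parts:
        h=cv2.convexHull((proj(cam,p)*S+S/2).astype(np.float32)).round().astype(np.int32); cv2.fillConvexPoly(m,h,1)
    return cv2.resize(m.astype(np.float32),(560,420),interpolation=cv2.INTER_AREA)
def bolt(x,y,f): return [cyl(x,y,19.5,f,f+15),cyl(x,y,12,f+15,f+50),cyl(x,y,14,f+50,f+95)]
def fit(cam,mask,model,x0):
    mk=mask.astype(np.float32)
    def c(p):
        s=sil(cam,model(*p)); return -np.minimum(s,mk).sum()/np.maximum(s,mk).sum()
    r=minimize(c,x0,method='Nelder-Mead',options=dict(xatol=.2,fatol=1e-4,initial_simplex=np.array([x0,[x0[0]+6,x0[1]],[x0[0],x0[1]+6]])))
    return r.x,-r.fun
E
python3 - <<'E'
from h import *
G=dict(blue_bolt=(606,-23),green_bolt=(630,105),white_bolt=(557,51))
for cam in ['wrist','top']:
  for n,g in G.items():
    r=arm.regions_of(cam,n)
    if r: 
        for d in r[:2]:
            m=d['mask'];ys,xs=np.nonzero(m)
            print(cam,n,round(d['confidence'],2),m.sum(),xs.mean().round(),ys.mean().round(),*[np.round(q,2) for q in fit(cam,m,lambda x,y:bolt(x,y,6),g)])
E
```

```text
wrist blue_bolt 0.75 1255 360.0 226.0 [606. -23.] 0.0
wrist green_bolt 0.62 1325 414.0 235.0 [627.98 102.02] 0.94
wrist white_bolt 0.73 1108 375.0 182.0 [555.16  47.83] 0.91
top blue_bolt 0.7 297 293.0 191.0 [606.03 -27.14] 0.9
top green_bolt 0.8 331 230.0 180.0 [629.73 105.13] 0.91
top green_bolt 0.7 7376 260.0 186.0 [692.3  111.88] 0.05
top white_bolt 0.6 281 256.0 214.0 [558.52  50.47] 0.91
```

>>> arm_command(commands=[-0.013,0.006,0.034,-1.1,-0.013,0.006,0.034,0,-0.013,0.006,0.034,0,-0.013,0.006,0.034,0,-0.012,0.006,0.03,0])

```text
clock: 3.85
position: [612.8, -31.0, 154.8]
ee_rot: [0.001, 1.0, 0.0, 0.013]
contact_force: [0.6, -0.4, 0.4]
gripper_width: 59.6
```

```bash
cat > look.py <<'E'
from h import *
import sys
# look.py png name x y foot
s,M=st(); snap('wrist',sys.argv[1]); n=sys.argv[2]; g=[float(v) for v in sys.argv[3:5]]; f=float(sys.argv[5])
for d in arm.place_of('wrist',n)[:1]: print('place',round(d['confidence'],2),world('wrist',d['centre']).round(1))
for d in arm.regions_of('wrist',n)[:2]:
    m=d['mask'];ys,xs=np.nonzero(m); print(round(d['confidence'],2),m.sum(),xs.mean().round(),ys.mean().round(),*[np.round(q,2) for q in fit('wrist',m,lambda x,y:bolt(x,y,f),g)])
E
python3 look.py w2.png blue_bolt 606 -24 6
```

```text
t 3.85 pos [612.8 -31.  154.8] tx [-1.     0.003 -0.026] tz [ 0.026  0.001 -1.   ] F [ 0.6 -0.4  0.4] w 59.6 j [ 0.22  0.42 -0.15  0.01 -0.98 -1.79]
place 0.56 [600.2 -30.3  50.2]
0.7 2809 294.0 202.0 [602.94 -27.83] 0.94
0.68 1463 376.0 122.0 [606. -24.] 0.0
```

View pics/w2.png

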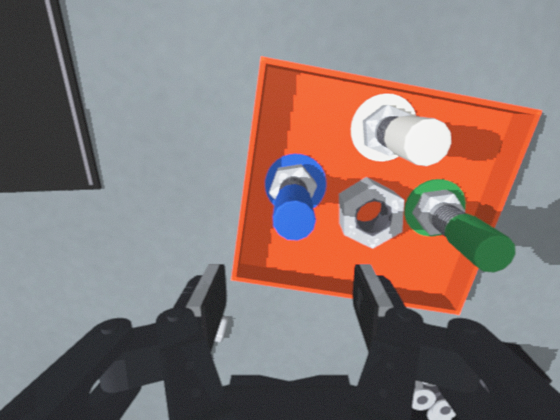

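>>> arm_command(commands=[0.006,0.002,0.01,0,0.005,0.002,0.01,0,0,0,0.01,0,0,0,0.01,0,0,0,0.01,0])

```text
clock: 4.5
position: [603.3, -27.2, 108.1]
ee_rot: [0.001, 1.0, 0.001, 0.017]
contact_force: [0.7, -0.5, -0.2]
gripper_width: 59.6
```

```bash
python3 look.py w3.png blue_bolt 604 -27 6
```

```text
t 4.5 pos [603.3 -27.2 108.1] tx [-0.999  0.002 -0.034] tz [ 0.034  0.001 -0.999] F [ 0.7 -0.5 -0.2] w 59.6 j [ 0.23  0.45 -0.24  0.01 -0.86 -1.8 ]
place 0.85 [602.1 -32.3  52.7]
0.94 4730 288.0 240.0 [603.54 -27.65] 0.93
```

>>> arm_command(commands=[0,0,0.01,0,0.001,0,0.01,0,0,0,0.01,0,0,0,0.01,0,0,0,0.01,0])

```text
clock: 5.15
position: [605.3, -27.2, 55.2]
ee_rot: [0.001, 1.0, 0.001, 0.018]
contact_force: [0.0, 0.2, -0.7]
gripper_width: 60.1
```

>>> arm_command(commands=[0,0,0,0,0,0,0,0,0,0,0,0,0,0,0,0,0,0,0,0], jaw=0)

```text
clock: 5.65
position: [603.9, -27.6, 52.6]
ee_rot: [0.001, 1.0, 0.0, 0.016]
contact_force: [-0.1, 0.2, -2.9]
gripper_width: 26.9
```

```bash
python3 -c "
from h import *
st();snap('wrist','w4.png')"
```

```text
t 5.65 pos [603.9 -27.6  52.6] tx [-1.     0.002 -0.031] tz [ 0.031  0.    -1.   ] F [-0.1  0.2 -2.9] w 26.9 j [ 0.23  0.52 -0.28  0.01 -0.74 -1.81]
```

View pics/w4.png

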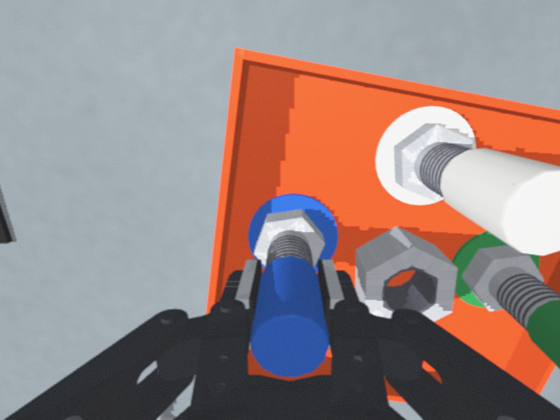

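>>> arm_command(commands=[0,0,-0.01,0,0,0,-0.025,0,0,0,-0.03,0,0,0,-0.03,0,0.004,-0.02,-0.01,0])

```text
clock: 6.2
position: [592.9, -46.4, 158.1]
ee_rot: [0.001, 1.0, 0.0, 0.01]
contact_force: [1.2, -0.6, -4.4]
gripper_width: 26.5
```

>>> arm_command(commands=[0.005,-0.04,0,0,0.005,-0.04,0,0,0.005,-0.04,0,0,0.005,-0.04,0,0,0.005,-0.04,0,0])

```text
clock: 6.7
position: [566.8, -248.0, 162.4]
ee_rot: [-0.003, 1.0, 0.002, 0.012]
contact_force: [1.1, 0.0, -4.9]
gripper_width: 26.6
```

```bash
python3 -c "
from h import *
st();snap('wrist','w5.png')
for d in arm.place_of('wrist','side_mat')[:2]: print(d['confidence'],world('wrist',d['centre']).round(1))"
```

```text
t 6.7 pos [ 566.8 -248.   162.4] tx [-1.    -0.006 -0.025] tz [ 0.025  0.004 -1.   ] F [ 1.1  0.  -4.9] w 26.6 j [-0.16  0.42 -0.12 -0.01 -1.01 -1.4 ]
0.82 [ 516.  -306.1   -2.1]
```

View pics/w5.png

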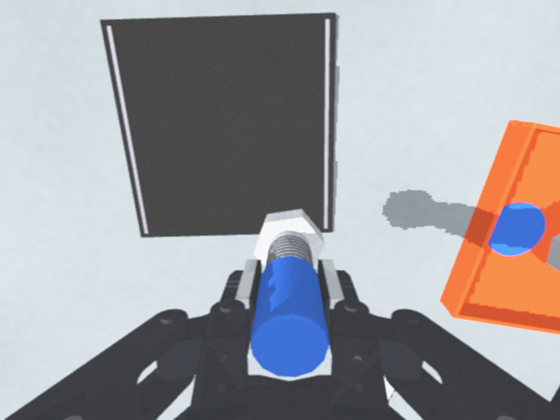

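>>> arm_command(commands=[0,-0.02,0.005,0,0,-0.02,0.01,0,0,-0.014,0.015,0,0,0,0.015,0,0,0,0.015,0])

```text
clock: 7.3
position: [566.8, -306.3, 101.5]
ee_rot: [0.001, 1.0, 0.002, 0.013]
contact_force: [0.8, 0.6, -3.8]
gripper_width: 26.9
```

>>> arm_command(commands=[0,0,0.014,0,0,0,0.012,0,0,0,0.01,0,0,0,0.006,0,0,0,0,0])

```text
clock: 7.8
position: [565.8, -303.7, 52.3]
ee_rot: [0.001, 1.0, 0.004, 0.01]
contact_force: [-0.3, -1.0, -4.6]
gripper_width: 26.6
```

```bash
python3 -c "
from h import *
st()"
```

```text
t 7.8 pos [ 565.8 -303.7   52.3] tx [-1.     0.002 -0.019] tz [ 0.019  0.008 -1.   ] F [-0.3 -1.  -4.6] w 26.6 j [-0.25  0.57 -0.16 -0.02 -0.82 -1.31]
```

>>> arm_command(commands=[0,0,0.002,0,0,0,0.001,0,0,0,0.001,0,0,0,0,0,0,0,0,0])

```text
clock: 8.3
position: [567.6, -304.2, 51.3]
ee_rot: [0.001, 1.0, 0.003, 0.012]
contact_force: [-0.1, -0.4, -4.3]
gripper_width: 26.9
```

>>> arm_command(commands=[0,0,0.002,0,0,0,0.002,0,0,0,0,0,0,0,0,0,0,0,0,0])

```text
clock: 8.8
position: [568.7, -304.4, 50.7]
ee_rot: [0.0, 1.0, 0.002, 0.013]
contact_force: [0.4, 0.2, -3.9]
gripper_width: 26.6
```

>>> arm_command(commands=[0,0,0.003,0,0,0,0.003,0,0,0,0,0,0,0,0,0,0,0,0,0])

```text
clock: 9.3
position: [569.3, -304.5, 50.6]
ee_rot: [-0.001, 1.0, 0.001, 0.014]
contact_force: [-1.1, -0.7, -2.7]
gripper_width: 26.4
```

>>> arm_command(commands=[0,0,0,0,0,0,0,0,0,0,0,0,0,0,0,0,0,0,0,0], jaw=0.7)

```text
clock: 9.8
position: [571.8, -305.8, 52.1]
ee_rot: [-0.002, 1.0, -0.0, 0.016]
contact_force: [0.1, -0.3, 0.4]
gripper_width: 60.0
```

>>> arm_command(commands=[0,0,-0.01,0,0,0,-0.02,0,0,0,-0.03,0,0,0,-0.03,0,0,0,-0.02,0])

```text
clock: 10.3
position: [566.6, -305.5, 164.9]
ee_rot: [-0.002, 1.0, 0.001, 0.013]
contact_force: [0.9, -0.4, 0.6]
gripper_width: 60.2
```

```bash
python3 look.py w6.png blue_bolt 569 -304 4
```

```text
t 10.3 pos [ 566.6 -305.5  164.9] tx [-1.    -0.004 -0.026] tz [ 0.026  0.001 -1.   ] F [ 0.9 -0.4  0.6] w 60.2 j [-0.25  0.46 -0.05 -0.01 -1.04 -1.32]
place 0.71 [ 569.8 -305.7   55. ]
0.76 2639 291.0 211.0 [ 570.13 -303.96] 0.95
```

View pics/w6.png

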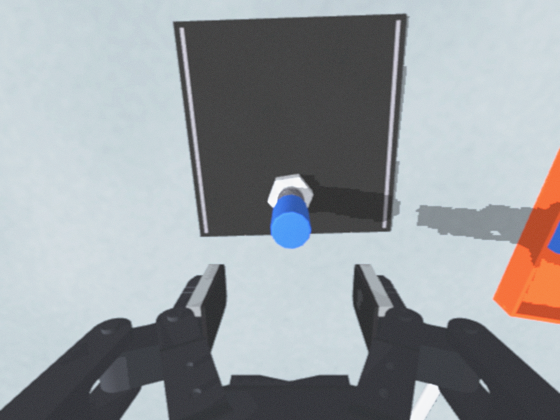

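>>> arm_command(commands=[0.002,0.042,0,0,0.002,0.045,0,0,0.002,0.045,0,0,0.002,0.045,0,0,0.002,0.045,0,0])

```text
clock: 10.95
position: [553.3, -81.6, 159.3]
ee_rot: [0.004, 1.0, 0.001, 0.01]
contact_force: [1.7, -0.2, 0.5]
gripper_width: 59.9
```

>>> arm_command(commands=[0,0.045,0,0,0,0.045,0,0,0,0.03,0,0,0,0.01,0,0,0,0,0,0])

```text
clock: 11.45
position: [549.8, 57.7, 155.1]
ee_rot: [0.001, 1.0, 0.0, 0.005]
contact_force: [-0.0, -1.2, 0.6]
gripper_width: 59.7
```

```bash
python3 look.py w7.png white_bolt 557 50 6
python3 - <<'E'
from h import *
# blue disc free now
for c in ['wrist','top']:
    im=arm.get_image(c) 
    for d in arm.regions_of(c,'home_blue')[:2]:
        m=d['mask'].astype(bool);ys,xs=np.nonzero(m); print(c,'home_blue',round(d['confidence'],2),m.sum(),xs.mean().round(1),ys.mean().round(1),ray(c,(xs.mean(),ys.mean()),6).round(1))
    for d in arm.place_of(c,'home_blue')[:2]: print(round(d['confidence'],2),world(c,d['centre']).round(1))
E
```

```text
t 11.45 pos [549.8  57.7 155.1] tx [-1.     0.002 -0.01 ] tz [ 0.01  0.   -1.  ] F [-0.  -1.2  0.6] w 59.7 j [ 0.4   0.33 -0.29  0.   -0.95 -1.98]
place 0.79 [562.5  49.4  53.1]
0.96 2895 280.0 222.0 [556.57  48.79] 0.94
wrist home_blue 0.71 2145 205.7 246.8 [601.9 -25.1   6. ]
0.72 [560.7  51.2  55.2]
0.61 [605.7 -24.4   2.3]
top home_blue 0.6 432 292.1 191.9 [608.5 -26.8   6. ]
0.61 [602.7 -22.5   4. ]
```

View pics/w7.png

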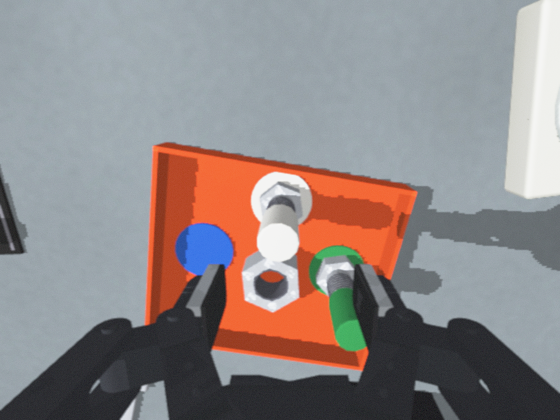

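>>> arm_command(commands=[-0.004,-0.005,0.006,0,-0.002,-0.004,0.01,0,0,0,0.01,0,0,0,0.012,0,0,0,0.012,0])

```text
clock: 12.4
position: [558.3, 45.0, 103.1]
ee_rot: [0.004, 1.0, 0.001, 0.007]
contact_force: [0.1, 0.8, -0.1]
gripper_width: 60.1
```

```bash
python3 look.py w8.png white_bolt 557 50 6
```

```text
t 12.4 pos [558.3  45.  103.1] tx [-1.     0.008 -0.014] tz [ 0.014  0.001 -1.   ] F [ 0.1  0.8 -0.1] w 60.1 j [ 0.37  0.4  -0.34  0.01 -0.83 -1.95]
place 0.79 [560.8  51.3  49.6]
0.71 4922 298.0 240.0 [555.38  50.39] 0.94
```

View pics/w8.png

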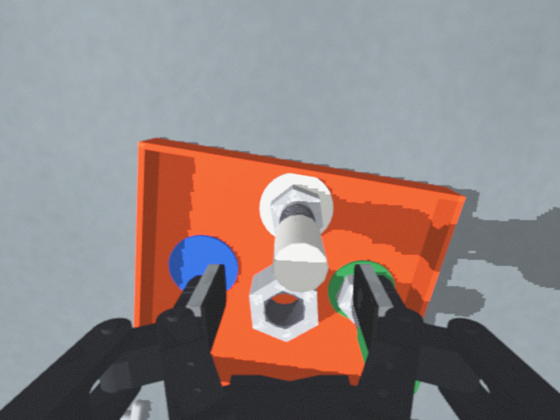

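>>> arm_command(commands=[0.003,0.004,0.006,0,0,0.001,0.01,0,0,0,0.01,0,0,0,0.01,0,0,0,0.01,0])

```text
clock: 13.05
position: [556.8, 51.5, 55.7]
ee_rot: [0.003, 1.0, 0.001, 0.009]
contact_force: [0.1, 0.0, -0.2]
gripper_width: 59.5
```

>>> arm_command(commands=[0,0,0,0,0,0,0,0,0,0,0,0,0,0,0,0,0,0,0,0], jaw=0)

```text
clock: 13.55
position: [555.5, 50.8, 53.4]
ee_rot: [0.003, 1.0, 0.0, 0.007]
contact_force: [-0.0, -0.8, -2.8]
gripper_width: 26.8
```

```bash
python3 -c "
from h import *
st();snap('wrist','w9.png')"
```

```text
t 13.55 pos [555.5  50.8  53.4] tx [-1.     0.007 -0.013] tz [ 0.013  0.001 -1.   ] F [-0.  -0.8 -2.8] w 26.8 j [ 0.38  0.46 -0.39  0.01 -0.71 -1.97]
```

View pics/w9.png

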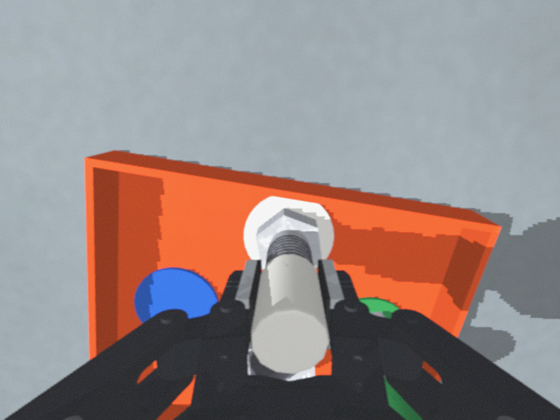

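>>> arm_command(commands=[0,0,-0.01,0,0,0,-0.025,0,0,0,-0.03,0,0.002,-0.01,-0.03,0,0.006,-0.025,-0.01,0])

```text
clock: 14.1
position: [543.2, 16.3, 159.9]
ee_rot: [0.002, 1.0, -0.001, 0.002]
contact_force: [0.4, -0.4, -3.4]
gripper_width: 26.8
```

>>> arm_command(commands=[0.011,-0.045,0,0,0.011,-0.045,0,0,0.011,-0.045,0,0,0.011,-0.045,0,0,0.011,-0.045,0,0])

```text
clock: 14.6
position: [486.1, -211.9, 164.6]
ee_rot: [-0.002, 1.0, 0.001, 0.006]
contact_force: [1.3, -0.3, -3.8]
gripper_width: 27.1
```

```bash
python3 -c "
from h import *
st()"
```

```text
t 14.6 pos [ 486.1 -211.9  164.6] tx [-1.    -0.003 -0.012] tz [ 0.012  0.002 -1.   ] F [ 1.3 -0.3 -3.8] w 27.1 j [-0.11  0.28 -0.33 -0.   -0.95 -1.46]
```

>>> arm_command(commands=[0.006,-0.035,0,0,0.006,-0.03,0.005,0,0.006,-0.018,0.015,0,0.003,-0.006,0.02,0,0.001,0,0.02,0])

```text
clock: 15.1
position: [461.3, -310.1, 107.2]
ee_rot: [0.003, 1.0, 0.0, 0.009]
contact_force: [0.0, 1.6, -4.3]
gripper_width: 26.4
```

```bash
python3 -c "
from h import *
st()"
```

```text
t 15.1 pos [ 461.3 -310.1  107.2] tx [-1.     0.007 -0.019] tz [ 0.019  0.001 -1.   ] F [ 0.   1.6 -4.3] w 26.4 j [-0.3   0.38 -0.34 -0.01 -0.83 -1.27]
```

>>> arm_command(commands=[0,0.003,0.014,0,0,0.002,0.014,0,0,0,0.012,0,0,0,0.008,0,0,0,0.003,0])

```text
clock: 15.6
position: [458.5, -304.5, 52.5]
ee_rot: [0.005, 1.0, 0.002, 0.006]
contact_force: [-0.1, -0.6, -5.1]
gripper_width: 26.6
```

>>> arm_command(commands=[0,0,0.003,0,0,0,0.002,0,0,0,0.001,0,0,0,0,0,0,0,0,0])

```text
clock: 16.1
position: [460.7, -305.3, 52.3]
ee_rot: [0.004, 1.0, 0.001, 0.008]
contact_force: [-0.1, 0.1, -4.2]
gripper_width: 26.8
```

```bash
python3 -c "
from h import *
st();snap('wrist','w10.png')"
```

```text
t 16.1 pos [ 460.7 -305.3   52.3] tx [-1.     0.007 -0.016] tz [ 0.016  0.001 -1.   ] F [-0.1  0.1 -4.2] w 26.8 j [-0.3   0.45 -0.4  -0.01 -0.7  -1.28]
```

View pics/w10.png

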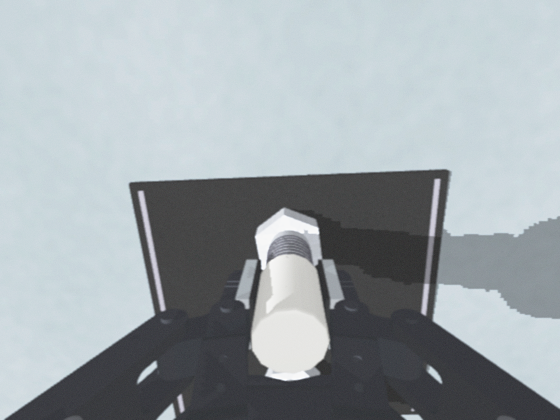

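>>> arm_command(commands=[0,0,0.003,0,0,0,0.003,0,0,0,0.002,0,0,0,0,0,0,0,0,0])

```text
clock: 16.65
position: [461.8, -305.7, 51.8]
ee_rot: [0.002, 1.0, -0.001, 0.009]
contact_force: [-0.2, 0.2, -4.7]
gripper_width: 26.4
```

>>> arm_command(commands=[0,0,0,0,0,0,0,0,0,0,0,0,0,0,0,0,0,0,0,0], jaw=0.7)

```text
clock: 17.15
position: [464.1, -307.0, 52.6]
ee_rot: [0.001, 1.0, -0.002, 0.011]
contact_force: [-0.1, 0.5, 0.4]
gripper_width: 60.0
```

>>> arm_command(commands=[0,0,-0.01,0,0,0,-0.02,0,0,0,-0.03,0,0,0,-0.03,0,0,0,-0.02,0])

```text
clock: 17.65
position: [459.9, -306.1, 165.6]
ee_rot: [0.001, 1.0, -0.001, 0.007]
contact_force: [0.3, 0.0, 0.4]
gripper_width: 59.6
```

```bash
python3 look.py w11.png white_bolt 461 -305 4
```

```text
t 17.65 pos [ 459.9 -306.1  165.6] tx [-1.     0.003 -0.014] tz [ 0.014 -0.002 -1.   ] F [0.3 0.  0.4] w 59.6 j [-0.3   0.31 -0.28 -0.   -0.97 -1.28]
place 0.92 [ 470.  -306.3   51.7]
0.88 2513 290.0 211.0 [ 462.6  -305.56] 0.92
```

View pics/w11.png

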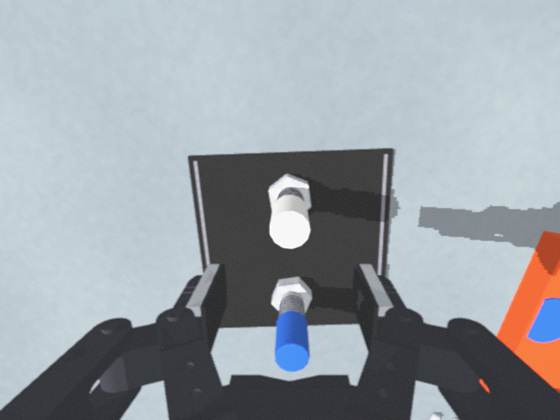

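>>> arm_command(commands=[-0.016,0.04,0,0,-0.018,0.043,0,0,-0.018,0.043,0,0,-0.018,0.043,0,0,-0.018,0.043,0,0])

```text
clock: 18.3
position: [547.3, -92.5, 162.7]
ee_rot: [0.008, 1.0, -0.001, 0.004]
contact_force: [0.7, 0.4, -0.4]
gripper_width: 60.1
```

>>> arm_command(commands=[-0.018,0.043,0,0,-0.018,0.043,0,0,-0.018,0.043,0,0,-0.014,0.03,0,0,0,0.01,0,0])

```text
clock: 18.8
position: [618.0, 86.5, 157.4]
ee_rot: [0.006, 1.0, -0.002, -0.0]
contact_force: [-0.4, -0.5, 0.4]
gripper_width: 59.7
```

```bash
python3 look.py w12.png green_bolt 629 104 6
```

```text
t 18.8 pos [618.   86.5 157.4] tx [-1.     0.011  0.001] tz [-0.001 -0.003 -1.   ] F [-0.4 -0.5  0.4] w 59.7 j [ 0.4   0.44 -0.1   0.   -1.03 -1.98]
place 0.97 [630.  103.3  52.6]
0.6 2772 313.0 227.0 [626.58 101.59] 0.92
```

View pics/w12.png

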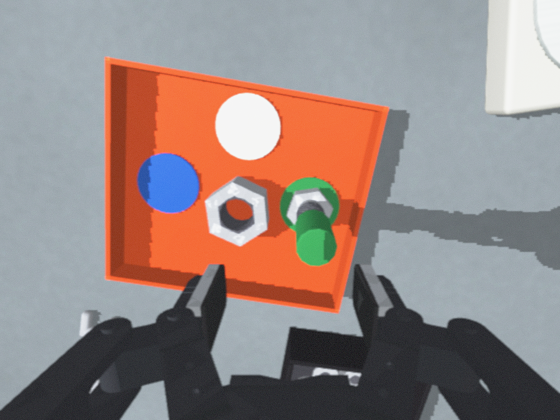

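>>> arm_command(commands=[-0.005,0.008,0.006,0,-0.003,0.006,0.01,0,0,0.001,0.01,0,0,0,0.012,0,0,0,0.012,0])

```text
clock: 19.45
position: [624.0, 94.9, 105.0]
ee_rot: [0.01, 1.0, -0.002, -0.001]
contact_force: [0.2, -0.4, -0.2]
gripper_width: 59.3
```

```bash
python3 look.py w13.png green_bolt 628 103 6
```

```text
t 19.45 pos [624.   94.9 105. ] tx [-1.     0.019  0.001] tz [-0.001 -0.003 -1.   ] F [ 0.2 -0.4 -0.2] w 59.3 j [ 0.41  0.5  -0.14  0.   -0.93 -2.  ]
place 0.77 [628.7 103.9  53.4]
0.93 4763 305.0 249.0 [627.54 104.43] 0.93
```

>>> arm_command(commands=[-0.003,0.006,0.002,0,-0.001,0.003,0.01,0,0,0,0.012,0,0,0,0.012,0,0,0,0.012,0])

```text
clock: 20.1
position: [630.4, 105.3, 56.4]
ee_rot: [0.009, 1.0, -0.001, 0.002]
contact_force: [0.7, -0.3, 0.0]
gripper_width: 59.7
```

>>> arm_command(commands=[0,0,0,0,0,0,0,0,0,0,0,0,0,0,0,0,0,0,0,0], jaw=0)

```text
clock: 20.6
position: [628.5, 104.4, 53.0]
ee_rot: [0.009, 1.0, -0.002, -0.001]
contact_force: [-0.0, 0.2, -2.5]
gripper_width: 27.1
```

```bash
python3 -c "
from h import *
st();snap('wrist','w14.png')"
```

```text
t 20.6 pos [628.5 104.4  53. ] tx [-1.     0.019  0.002] tz [-0.002 -0.004 -1.   ] F [-0.   0.2 -2.5] w 27.1 j [ 0.42  0.57 -0.17  0.   -0.83 -2.01]
```

View pics/w14.png

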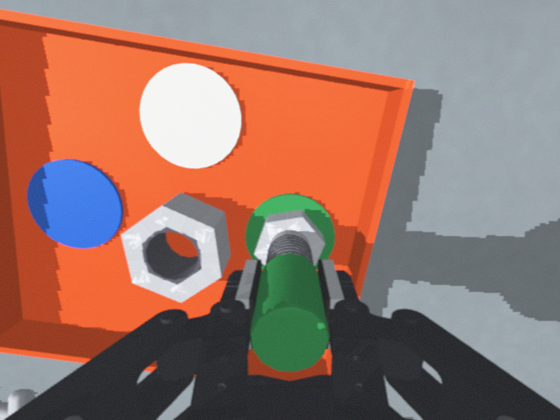

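>>> arm_command(commands=[0,0,-0.01,0,0,0,-0.025,0,0,0,-0.035,0,0.002,-0.01,-0.035,0,0.006,-0.025,-0.015,0])

```text
clock: 21.15
position: [617.2, 70.8, 173.7]
ee_rot: [0.009, 1.0, -0.003, -0.007]
contact_force: [0.9, 0.3, -2.9]
gripper_width: 26.9
```

>>> arm_command(commands=[0.012,-0.044,0,0,0.012,-0.045,0,0,0.012,-0.045,0,0,0.012,-0.045,0,0,0.012,-0.045,0,0])

```text
clock: 21.65
position: [553.1, -155.2, 182.1]
ee_rot: [0.005, 1.0, -0.001, -0.001]
contact_force: [0.8, -0.8, -3.3]
gripper_width: 26.6
```

```bash
python3 -c "
from h import *
st()"
```

```text
t 21.65 pos [ 553.1 -155.2  182.1] tx [-1.     0.009  0.003] tz [-0.003 -0.003 -1.   ] F [ 0.8 -0.8 -3.3] w 26.6 j [ 0.01  0.34 -0.19  0.   -1.04 -1.59]
```

dX −37, dY −150 to the middle slot.

>>> arm_command(commands=[0.01,-0.042,0,0,0.01,-0.042,0,0,0.008,-0.035,0,0,0.005,-0.02,0.005,0,0,-0.004,0.01,0])

```text
clock: 22.15
position: [512.8, -307.8, 171.1]
ee_rot: [0.008, 1.0, -0.002, 0.0]
contact_force: [0.1, -0.7, -4.2]
gripper_width: 26.4
```

```bash
python3 -c "
from h import *
st();snap('wrist','w15.png')"
```

```text
t 22.15 pos [ 512.8 -307.8  171.1] tx [-1.     0.016 -0.   ] tz [ 0.    -0.003 -1.   ] F [ 0.1 -0.7 -4.2] w 26.4 j [-0.27  0.39 -0.15  0.   -1.03 -1.32]
```

View pics/w15.png

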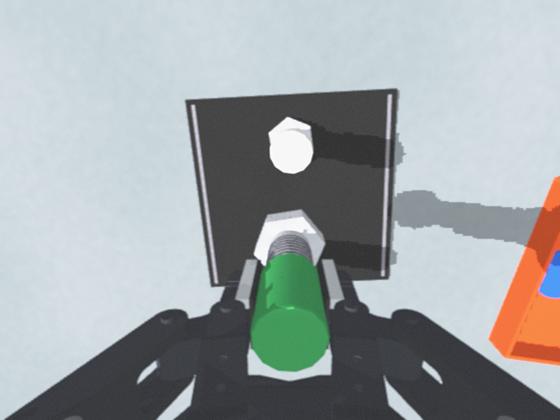

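>>> arm_command(commands=[-0.002,0.002,0.014,0,-0.002,0.001,0.014,0,0,0,0.014,0,0,0,0.014,0,0,0,0.014,0])

```text
clock: 22.7
position: [517.2, -299.3, 97.6]
ee_rot: [0.007, 1.0, 0.0, -0.001]
contact_force: [-0.9, -0.1, -3.3]
gripper_width: 26.6
```

```bash
python3 -c "
from h import *
st()"
```

```text
t 22.7 pos [ 517.2 -299.3   97.6] tx [-1.     0.013  0.002] tz [-0.002  0.    -1.   ] F [-0.9 -0.1 -3.3] w 26.6 j [-0.25  0.46 -0.23  0.   -0.88 -1.33]
```

>>> arm_command(commands=[0,0,0.012,0,0,0,0.012,0,0,0,0.01,0,0,0,0.007,0,0,0,0.003,0])

```text
clock: 23.2
position: [517.4, -295.8, 50.8]
ee_rot: [0.004, 1.0, 0.001, -0.003]
contact_force: [-5.4, 5.5, 18.3]
gripper_width: 26.6
```

>>> arm_command(commands=[0,0,0.003,0,0,0,0.003,0,0,0,0.002,0,0,0,0,0,0,0,0,0])

```text
clock: 23.7
position: [518.5, -296.3, 51.8]
ee_rot: [0.003, 1.0, -0.001, -0.001]
contact_force: [0.1, -0.5, -4.6]
gripper_width: 26.7
```

```bash
python3 -c "
from h import *
st()"
```

```text
t 23.7 pos [ 518.5 -296.3   51.8] tx [-1.     0.006  0.002] tz [-0.002 -0.002 -1.   ] F [ 0.1 -0.5 -4.6] w 26.7 j [-0.25  0.52 -0.28  0.   -0.78 -1.33]
```

>>> arm_command(commands=[0,0,0.003,0,0,0,0.003,0,0,0,0.002,0,0,0,0.001,0,0,0,0,0])

```text
clock: 24.2
position: [519.2, -296.6, 51.0]
ee_rot: [0.001, 1.0, -0.002, -0.001]
contact_force: [-1.2, 0.2, -2.8]
gripper_width: 26.9
```

>>> arm_command(commands=[0,0,0,0,0,0,0,0,0,0,0,0,0,0,0,0,0,0,0,0], jaw=0.7)

```text
clock: 24.7
position: [521.9, -298.0, 51.0]
ee_rot: [0.001, 1.0, -0.003, 0.001]
contact_force: [-1.2, -0.4, 0.1]
gripper_width: 59.6
```

>>> arm_command(commands=[0,0,-0.01,0,0,0,-0.02,0,0,0,-0.03,0,0,0,-0.03,0,0,0,-0.03,0])

```text
clock: 25.2
position: [519.0, -296.6, 172.2]
ee_rot: [0.001, 1.0, -0.002, -0.004]
contact_force: [0.4, 0.3, -0.2]
gripper_width: 59.9
```

```bash
python3 look.py w16.png green_bolt 518 -297 4
python3 - <<'E'
from h import *
for d in arm.place_of('wrist','side_mat')[:1]: print(d['confidence'],world('wrist',d['centre']).round(1))
snap('top','top1.png')
E
```

```text
t 25.2 pos [ 519.  -296.6  172.2] tx [-1.     0.002  0.008] tz [-0.008 -0.004 -1.   ] F [ 0.4  0.3 -0.2] w 59.9 j [-0.25  0.39 -0.15  0.01 -1.04 -1.33]
place 0.97 [ 525.8 -297.5   54.4]
0.61 2422 290.0 209.0 [ 522.63 -297.06] 0.95
0.82 [ 516.8 -302.5   -3.2]
```

View pics/w16.png

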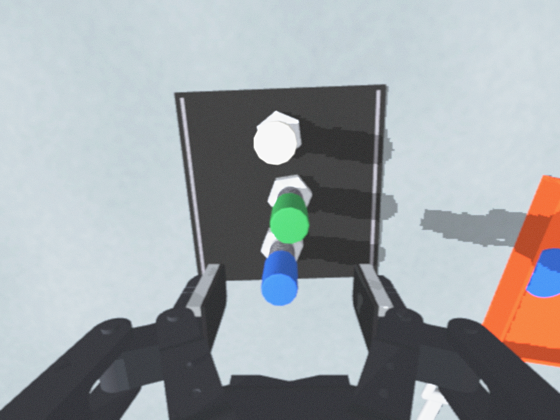

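View pics/top1.png

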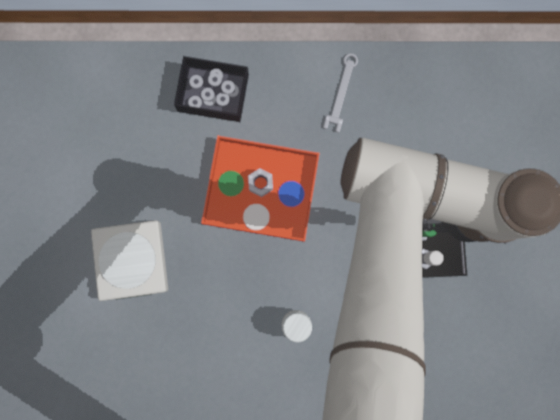

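>>> arm_command(commands=[-0.01,0.04,-0.01,0,-0.01,0.044,-0.01,0,-0.01,0.044,-0.01,0,-0.01,0.044,0,0,-0.01,0.044,0,0])

```text
clock: 25.95
position: [567.1, -78.6, 193.6]
ee_rot: [0.007, 1.0, -0.001, -0.011]
contact_force: [0.4, 0.1, -0.0]
gripper_width: 59.6
```

>>> arm_command(commands=[-0.01,0.044,0,0,-0.01,0.04,0,0,-0.005,0.02,0,0,0,0,0,0,0,0,0,0])

```text
clock: 26.45
position: [591.6, 34.5, 186.1]
ee_rot: [0.003, 1.0, -0.002, -0.017]
contact_force: [-0.1, -0.3, -0.9]
gripper_width: 59.6
```

```bash
cat > disc.py <<'E'
from h import *
import sys
st(); im=snap('wrist',sys.argv[1]); 
for c in ['wrist','top']:
    if c=='top': arm.get_image(c)
    for n in sys.argv[2:]:
        for d in arm.regions_of(c,n)[:1]:
            m=d['mask'].astype(np.uint8);cs,_=cv2.findContours(m,0,1);k=max(cs,key=cv2.contourArea)
            z=33 if 'nut' in n else 6
            P=np.array([ray(c,p[0],z)[:2] for p in cv2.convexHull(k)],np.float32)
            (x,y),r=cv2.minEnclosingCircle(P); mm=cv2.moments(P); mc=(mm['m10']/mm['m00'],mm['m01']/mm['m00'])
            print(c,n,round(d['confidence'],2),'circ',round(x,1),round(y,1),'r',round(r,1),'cent',np.round(mc,1), 'area-r',round((cv2.contourArea(P)/np.pi)**.5,1))
        for d in arm.place_of(c,n)[:1]: print('   place',round(d['confidence'],2),world(c,d['centre']).round(1))
E
python3 disc.py w17.png home_blue home_green home_white big_nut
```

```text
t 26.45 pos [591.6  34.5 186.1] tx [-0.999  0.007  0.034] tz [-0.034 -0.005 -0.999] F [-0.1 -0.3 -0.9] w 59.6 j [ 0.33  0.38 -0.11 -0.01 -1.11 -1.9 ]
wrist home_blue 0.61 circ 605.4 -25.1 r 29.0 cent [605.3 -25.4] area-r 28.3
   place 0.59 [605.4 -25.5   1.8]
wrist home_green 0.67 circ 629.3 104.0 r 28.3 cent [629.2 104.1] area-r 27.6
   place 0.84 [629.9 100.9   3.9]
wrist home_white 0.75 circ 557.6 50.4 r 28.5 cent [557.4  50.5] area-r 27.8
   place 0.57 [554.1  49.8   4.6]
wrist big_nut 0.82 circ 625.3 41.1 r 31.2 cent [625.4  40.1] area-r 27.8
   place 0.69 [625.   36.3  12.3]
top home_blue 0.83 circ 605.2 -25.2 r 27.8 cent [601.6 -26. ] area-r 24.8
   place 0.95 [603.  -24.6   3.2]
top home_green 0.46 circ 613.2 105.7 r 20.5 cent [611.2 104.7] area-r 14.1
   place 0.56 [634.9 108.6   2.5]
top home_white 0.56 circ 556.5 51.2 r 29.4 cent [556.8  51.6] area-r 28.3
   place 0.6 [554.4  48.7   4.5]
```

View pics/w17.png

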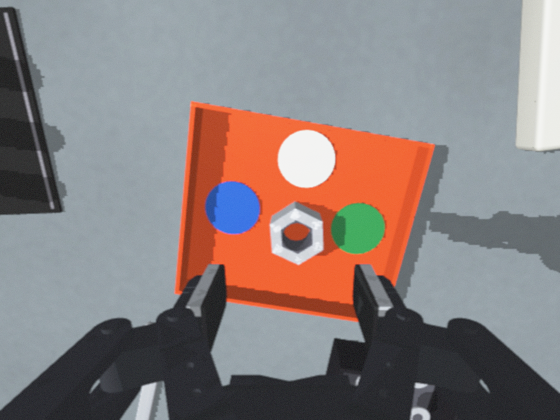

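```bash
cat > nut.py <<'E'
from h import *
import sys
def hexp(x,y,w,z0):
    t=w+np.pi/6+np.arange(6)*np.pi/3; r=25/np.cos(np.pi/6)
    return [np.vstack([np.c_[x+r*np.cos(t),y+r*np.sin(t),0*t+z] for z in (z0,z0+30)])]
z0=float(sys.argv[1]); g=[float(v) for v in sys.argv[2:4]]
s,M=st(); snap('wrist',sys.argv[4])
for d in arm.regions_of('wrist','big_nut')[:1]:
    m=d['mask'].astype(np.uint8);cs,_=cv2.findContours(m,0,1);mk=np.zeros_like(m);cv2.drawContours(mk,[cv2.convexHull(max(cs,key=cv2.contourArea))],-1,1,-1);mk=mk.astype(np.float32)
    best=None
    for w in np.radians(np.arange(-30,30,10)):
        def c(p):
            q=sil('wrist',hexp(p[0],p[1],p[2]/30,z0)); return -np.minimum(q,mk).sum()/np.maximum(q,mk).sum()
        x0=np.array([*g,w*30]); r=minimize(c,x0,method='Nelder-Mead',options=dict(xatol=.1,fatol=1e-4,initial_simplex=np.array([x0,x0+[4,0,0],x0+[0,4,0],x0+[0,0,4]])))
        if best is None or r.fun<best.fun: best=r
    w=np.degrees(best.x[2]/30); print('nut',best.x[:2].round(1),'yaw',round((w+30)%60-30,1),'iou',-best.fun)
    ty=np.degrees(np.arctan2(M[1,1],M[0,1])); e=(w-ty+30)%60-30; print('jaw world angle',round(ty,1),'roll needed',round(-e,1))
E
python3 nut.py 3 626 40 w18.png
```

```text
t 27.35 pos [592.3  34.3 187.4] tx [-0.999  0.008  0.031] tz [-0.031 -0.004 -1.   ] F [ 0.5  0.4 -0.2] w 59.8 j [ 0.33  0.38 -0.11 -0.01 -1.11 -1.9 ]
nut [627.1  41. ] yaw -26.9 iou 0.9781953692436218
jaw world angle 89.6 roll needed -3.5
```

>>> arm_command(commands=[-0.012,0.003,0.015,-3.5,-0.012,0.003,0.025,0,-0.01,0.001,0.025,0,-0.003,0,0.025,0,0,0,0.02,0], jaw=0.9)

```text
clock: 27.95
position: [630.9, 43.6, 77.9]
ee_rot: [-0.029, 1.0, -0.0, -0.01]
contact_force: [-0.6, 0.5, 0.1]
gripper_width: 77.0
```

```bash
python3 nut.py 3 626 40 w19.png
```

```text
t 27.95 pos [630.9  43.6  77.9] tx [-0.998 -0.057  0.019] tz [-0.019 -0.001 -1.   ] F [-0.6  0.5  0.1] w 77.0 j [ 0.32  0.54 -0.14 -0.01 -0.9  -1.83]
nut [623.8  40.4] yaw -26.9 iou 0.9828869700431824
jaw world angle 93.3 roll needed 0.2
```

View pics/w19.png

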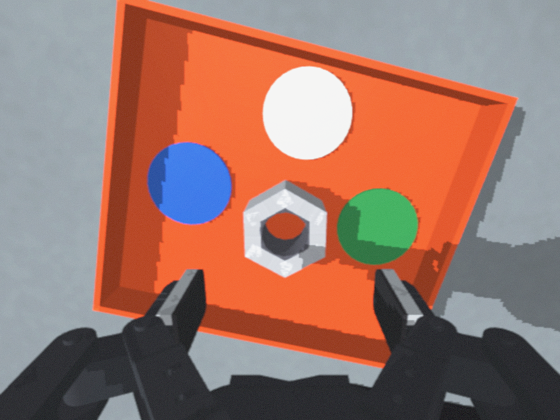

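>>> arm_command(commands=[0.003,-0.002,0.01,0,0.002,-0.001,0.014,0,0,0,0.014,0,0,0,0.012,0,0,0,0.006,0])

```text
clock: 28.55
position: [625.2, 40.0, 22.0]
ee_rot: [-0.029, 1.0, -0.0, -0.008]
contact_force: [-0.4, -0.8, 0.1]
gripper_width: 76.9
```

```bash
python3 -c "
from h import *
st();snap('wrist','w20.png')"
```

```text
t 28.55 pos [625.2  40.   22. ] tx [-0.998 -0.058  0.016] tz [-0.016 -0.001 -1.   ] F [-0.4 -0.8  0.1] w 76.9 j [ 0.32  0.6  -0.21 -0.01 -0.78 -1.83]
```

View pics/w20.png

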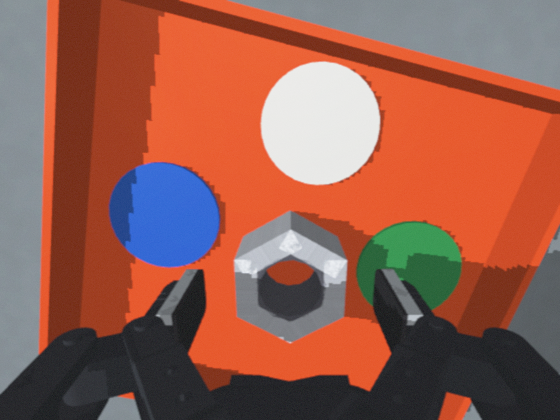

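>>> arm_command(commands=[0,0,0.006,0,0,0,0.005,0,0,0,0.004,0,0,0,0.002,0,0,0,0,0])

```text
clock: 29.1
position: [625.6, 40.2, 3.7]
ee_rot: [-0.029, 1.0, -0.0, -0.008]
contact_force: [0.2, -0.0, 0.6]
gripper_width: 76.6
```

```bash
python3 -c "
from h import *
st();snap('wrist','w21.png')"
```

```text
t 29.1 pos [625.6  40.2   3.7] tx [-0.998 -0.058  0.016] tz [-0.016 -0.001 -1.   ] F [ 0.2 -0.   0.6] w 76.6 j [ 0.32  0.63 -0.22 -0.01 -0.74 -1.83]
```

View pics/w21.png

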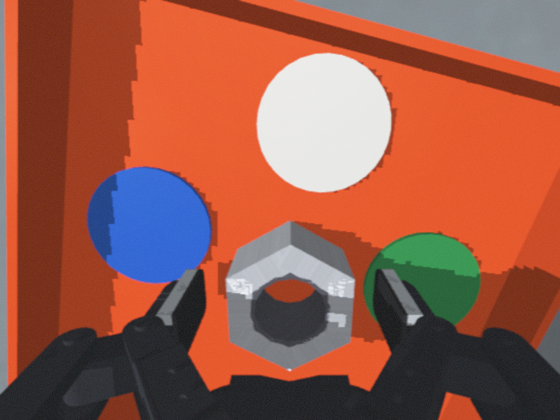

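>>> arm_command(commands=[0,0,-0.004,0,0,0,0,0,0,0,0,0,0,0,0,0,0,0,0,0], jaw=0)

```text
clock: 29.65
position: [626.2, 40.5, 9.0]
ee_rot: [-0.029, 1.0, 0.0, -0.007]
contact_force: [0.8, -0.3, -0.2]
gripper_width: 48.9
```

```bash
python3 -c "
from h import *
st();snap('wrist','w22.png')"
```

```text
t 29.65 pos [626.2  40.5   9. ] tx [-0.998 -0.058  0.014] tz [-0.014 -0.    -1.   ] F [ 0.8 -0.3 -0.2] w 48.9 j [ 0.32  0.62 -0.21 -0.01 -0.75 -1.83]
```

View pics/w22.png

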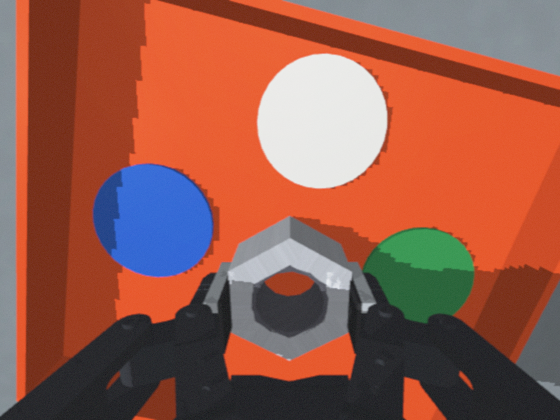

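>>> arm_command(commands=[0,0,-0.01,0,0,0,-0.025,0,0,0,-0.035,0,0,0,-0.035,0,0.01,0.02,-0.01,0])

```text
clock: 30.2
position: [613.3, 57.5, 124.0]
ee_rot: [-0.027, 1.0, -0.001, -0.014]
contact_force: [0.8, 0.7, -2.9]
gripper_width: 48.9
```

>>> arm_command(commands=[0.02,0.04,0,0,0.02,0.04,0,0,0.02,0.04,0,0,0.02,0.04,0,0,0.02,0.04,0,0])

```text
clock: 30.7
position: [500.4, 254.6, 130.4]
ee_rot: [-0.022, 1.0, -0.0, -0.012]
contact_force: [0.8, 0.3, -3.6]
gripper_width: 48.7
```

```bash
cat > pan.py <<'E'
from h import *
import sys
s,M=st(); snap('wrist',sys.argv[1])
for d in arm.place_of('wrist','scale_pan')[:2]: print('place',round(d['confidence'],2),world('wrist',d['centre']).round(1))
for d in arm.regions_of('wrist','scale_pan')[:1]:
    m=d['mask'];ys,xs=np.nonzero(m); print('mask',round(d['confidence'],2),m.sum(),xs.min(),xs.max(),ys.min(),ys.max())
for d in arm.place_of('wrist','big_nut')[:1]: p=world('wrist',d['centre']); print('nut',round(d['confidence'],2),p.round(1),'in tool',(M.T@(p-s['position'])).round(1))
E
python3 pan.py w23.png
```

```text
t 30.7 pos [500.4 254.6 130.4] tx [-0.999 -0.044  0.024] tz [-0.024 -0.001 -1.   ] F [ 0.8  0.3 -3.6] w 48.7 j [ 0.75  0.38 -0.27 -0.02 -0.94 -2.27]
mask 0.86 35228 270 472 57 264
nut 0.56 [500.4 252.6 136.7] in tool [ 0.3 -2.  -6.3]
```

View pics/w23.png

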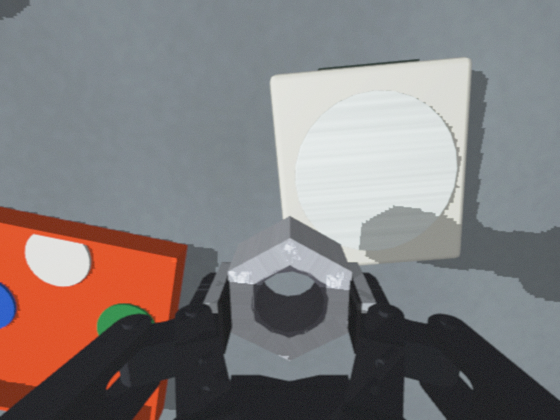

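Run:
```python
from h import *
P=np.array([ray('wrist',p,42)[:2] for p in [(296,170),(303,135),(322,109),(350,94),(380,91),(415,98),(445,126),(458,160)]])
A=np.c_[2*P,np.ones(len(P))]; s=np.linalg.lstsq(A,(P**2).sum(1),rcond=None)[0]; print(s[:2].round(1),np.sqrt(s[2]+s[:2]@s[:2]).round(1))
```

```text
[464.9 314.2] 57.9
```

>>> arm_command(commands=[0.012,0.026,0,0,0.01,0.022,0,0,0.005,0.01,0.015,0,0.001,0,0.02,0,0,0,0.02,0])

```text
clock: 31.4
position: [472.1, 308.8, 77.9]
ee_rot: [-0.019, 1.0, 0.002, -0.01]
contact_force: [-0.0, -0.1, -3.3]
gripper_width: 48.7
```

```bash
python3 pan.py w24.png
```

```text
t 31.4 pos [472.1 308.8  77.9] tx [-0.999 -0.038  0.02 ] tz [-0.02   0.003 -1.   ] F [-0.  -0.1 -3.3] w 48.7 j [ 0.86  0.45 -0.32 -0.02 -0.82 -2.37]
place 0.89 [465.8 312.6  38.2]
mask 0.92 37933 166 414 89 338
nut 0.71 [468.4 307.3  81.1] in tool [ 3.9 -1.4 -3.2]
```

View pics/w24.png

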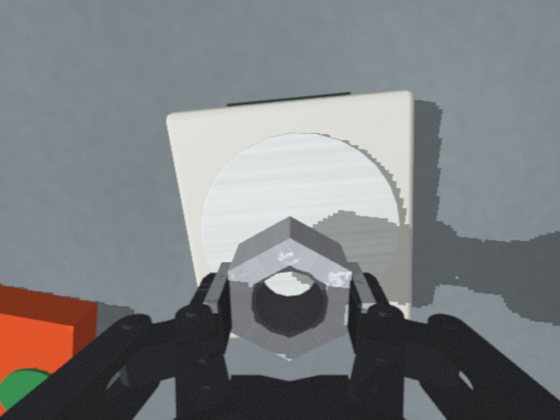

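Run:
```python
from h import *
P=np.array([ray('wrist',p,42)[:2] for p in [(202,225),(206,195),(222,167),(250,144),(285,133),(315,133),(350,145),(385,180),(399,215)]])
A=np.c_[2*P,np.ones(len(P))]; s=np.linalg.lstsq(A,(P**2).sum(1),rcond=None)[0]; print(s[:2].round(1),np.sqrt(s[2]+s[:2]@s[:2]).round(1))
```

```text
[464.2 314.7] 57.3
```

>>> arm_command(commands=[0.004,0.004,0.003,0,0.002,0.002,0.006,0,0,0,0.006,0,0,0,0.005,0,0,0,0.002,0])

```text
clock: 32.1
position: [467.6, 315.7, 58.7]
ee_rot: [-0.018, 1.0, 0.003, -0.008]
contact_force: [0.1, 0.6, -2.9]
gripper_width: 48.8
```

```bash
python3 pan.py w25.png
```

```text
t 32.1 pos [467.6 315.7  58.7] tx [-0.999 -0.036  0.015] tz [-0.015  0.007 -1.   ] F [ 0.1  0.6 -2.9] w 48.8 j [ 0.87  0.47 -0.34 -0.02 -0.77 -2.39]
mask 0.58 42558 139 413 95 362
nut 0.56 [465.3 314.3  64.1] in tool [ 2.5 -1.3 -5.4]
```

View pics/w25.png

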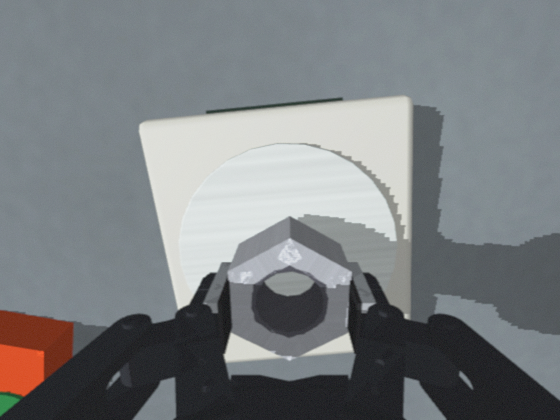

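>>> arm_command(commands=[0.001,0,0.004,0,0,0,0.003,0,0,0,0.002,0,0,0,0,0,0,0,0,0])

```text
clock: 32.8
position: [467.0, 316.1, 49.8]
ee_rot: [-0.018, 1.0, 0.004, -0.007]
contact_force: [0.1, 0.5, -3.7]
gripper_width: 49.0
```

>>> arm_command(commands=[0,0,0.002,0,0,0,0.002,0,0,0,0.001,0,0,0,0,0,0,0,0,0])

```text
clock: 33.3
position: [467.4, 316.6, 48.3]
ee_rot: [-0.019, 1.0, 0.004, -0.006]
contact_force: [0.2, 1.3, -2.7]
gripper_width: 48.5
```

>>> arm_command(commands=[0,0,0.002,0,0,0,0.002,0,0,0,0.002,0,0,0,0,0,0,0,0,0])

```text
clock: 33.8
position: [467.6, 317.0, 48.4]
ee_rot: [-0.02, 1.0, 0.003, -0.005]
contact_force: [-0.2, -0.5, -3.4]
gripper_width: 48.7
```

>>> arm_command(commands=[0,0,0.002,0,0,0,0,0,0,0,0,0,0,0,0,0,0,0,0,0], jaw=0.85)

```text
clock: 34.3
position: [469.0, 318.0, 46.3]
ee_rot: [-0.02, 1.0, 0.004, -0.004]
contact_force: [-0.8, 0.3, -0.5]
gripper_width: 72.9
```

>>> arm_command(commands=[0,0,-0.01,0,0,0,-0.02,0,0,0,-0.03,0,0,0,-0.04,0,0,0,-0.03,0])

```text
clock: 34.8
position: [468.5, 314.9, 178.3]
ee_rot: [-0.02, 1.0, 0.0, -0.008]
contact_force: [0.7, 0.9, 0.1]
gripper_width: 72.4
```

```bash
python3 pan.py w26.png; python3 nut.py 42 466 315 w27.png
```

```text
t 34.8 pos [468.5 314.9 178.3] tx [-0.999 -0.04   0.016] tz [-0.016 -0.    -1.   ] F [0.7 0.9 0.1] w 72.4 j [ 0.87  0.33 -0.21 -0.01 -1.04 -2.4 ]
place 0.85 [469.4 318.3  45.8]
mask 0.7 21611 202 367 103 274
nut 0.92 [466.3 316.1  49.9] in tool [1.000e-01 1.200e+00 1.284e+02]
t 35.0 pos [468.  314.7 176.4] tx [-0.999 -0.04   0.017] tz [-0.017  0.    -1.   ] F [-0.   0.5 -0.8] w 72.2 j [ 0.87  0.33 -0.21 -0.02 -1.04 -2.4 ]
nut [467.1 316.6] yaw -28.4 iou 0.9822499752044678
jaw world angle 92.3 roll needed 0.6
```

View pics/w26.png

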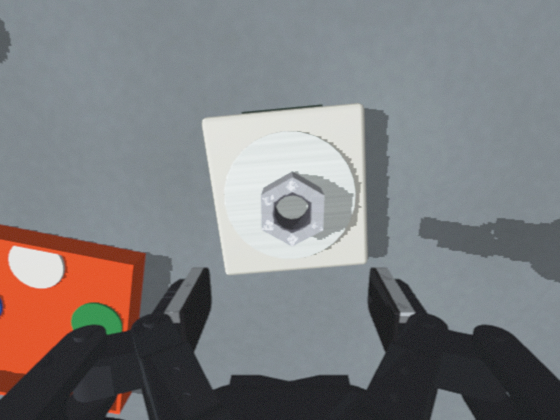

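>>> arm_command(commands=[-0.005,-0.03,0,2.3,-0.007,-0.045,0,0,-0.008,-0.048,0,0,-0.008,-0.048,0,0,-0.008,-0.048,0,0], jaw=0.7)

```text
clock: 35.6
position: [502.5, 92.4, 167.7]
ee_rot: [-0.005, 1.0, -0.005, -0.015]
contact_force: [1.0, 0.5, 0.7]
gripper_width: 59.8
```

>>> arm_command(commands=[-0.008,-0.048,0,0,-0.008,-0.048,0,0,-0.008,-0.048,0,0,-0.008,-0.048,0,0,-0.008,-0.048,0,0])

```text
clock: 36.1
position: [540.7, -154.6, 162.7]
ee_rot: [-0.006, 1.0, -0.007, -0.022]
contact_force: [0.8, 0.4, 0.5]
gripper_width: 59.9
```

```bash
python3 -c "
from h import *
st()"
```

```text
t 36.1 pos [ 540.7 -154.6  162.7] tx [-0.999 -0.011  0.044] tz [-0.044 -0.013 -0.999] F [0.8 0.4 0.5] w 59.9 j [ 0.02  0.36 -0.22  0.01 -1.03 -1.58]
```

>>> arm_command(commands=[-0.008,-0.045,0,0,-0.008,-0.045,0,0,-0.007,-0.035,0,0,-0.003,-0.015,0,0,0,0,0,0])

```text
clock: 36.6
position: [564.3, -305.3, 153.7]
ee_rot: [-0.002, 1.0, -0.005, -0.03]
contact_force: [-0.1, 1.2, 0.1]
gripper_width: 60.2
```

```bash
python3 look.py w28.png blue_bolt 570 -304 4
```

```text
t 36.6 pos [ 564.3 -305.3  153.7] tx [-0.998 -0.003  0.061] tz [-0.06  -0.01  -0.998] F [-0.1  1.2  0.1] w 60.2 j [-0.23  0.5  -0.03  0.03 -1.11 -1.35]
place 0.95 [ 566.6 -306.    51.2]
0.65 2583 292.0 230.0 [ 570.43 -301.35] 0.93
```

View pics/w28.png

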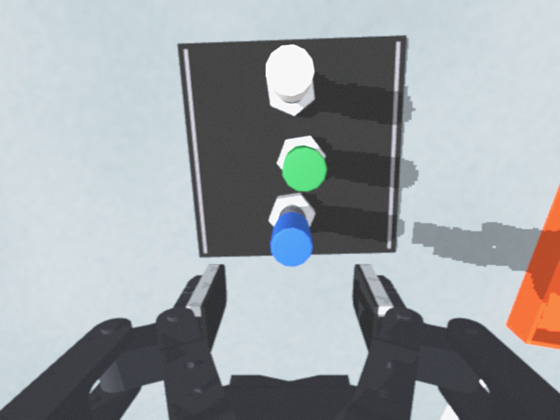

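>>> arm_command(commands=[-0.004,0.002,0.006,0,-0.003,0.001,0.01,0,-0.002,0,0.01,0,-0.001,0,0.01,0,0,0,0.01,0])

```text
clock: 37.25
position: [573.7, -294.6, 106.8]
ee_rot: [-0.007, 1.0, -0.005, -0.028]
contact_force: [0.3, -0.2, -0.1]
gripper_width: 59.7
```

```bash
python3 look.py w29.png blue_bolt 570 -304 4
```

```text
t 37.25 pos [ 573.7 -294.6  106.8] tx [-0.998 -0.014  0.056] tz [-0.056 -0.011 -0.998] F [ 0.3 -0.2 -0.1] w 59.7 j [-0.21  0.54 -0.07  0.03 -1.01 -1.36]
place 0.87 [ 566.2 -306.1   48.9]
0.56 4209 274.0 238.0 [ 569.09 -304.34] 0.94
```

View pics/w29.png

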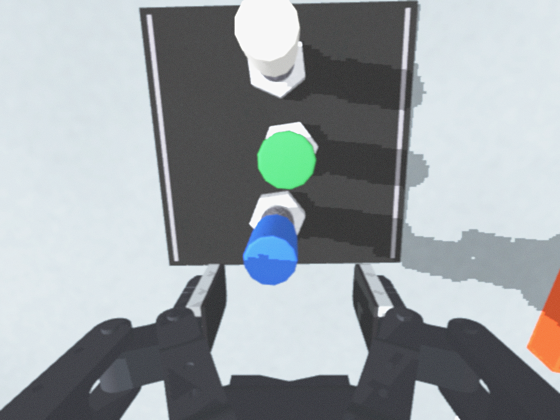

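>>> arm_command(commands=[0.001,-0.006,0.001,0,0.001,-0.004,0.008,0,0,0,0.013,0,0,0,0.013,0,0,0,0.012,0])

```text
clock: 37.9
position: [569.7, -308.0, 59.6]
ee_rot: [-0.006, 1.0, -0.006, -0.026]
contact_force: [0.7, -0.5, 0.1]
gripper_width: 59.7
```

```bash
python3 -c "
from h import *
st();snap('wrist','w30.png')"
```

```text
t 37.9 pos [ 569.7 -308.    59.6] tx [-0.999 -0.012  0.052] tz [-0.052 -0.012 -0.999] F [ 0.7 -0.5  0.1] w 59.7 j [-0.23  0.6  -0.11  0.03 -0.91 -1.34]
```

View pics/w30.png

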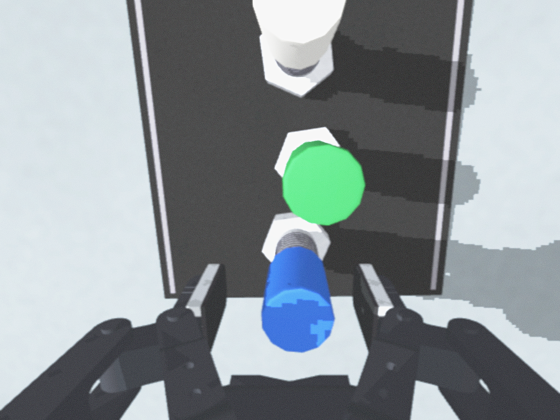

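>>> arm_command(commands=[0,0.003,0.002,0,0,0.001,0.001,0,0,0,0,0,0,0,0,0,0,0,0,0])

```text
clock: 38.45
position: [567.9, -302.7, 52.8]
ee_rot: [-0.006, 1.0, -0.005, -0.029]
contact_force: [0.2, -0.1, -0.9]
gripper_width: 59.6
```

>>> arm_command(commands=[0,0,0,0,0,0,0,0,0,0,0,0,0,0,0,0,0,0,0,0], jaw=0)

```text
clock: 38.95
position: [568.5, -303.0, 53.9]
ee_rot: [-0.006, 1.0, -0.005, -0.028]
contact_force: [-0.4, -0.1, 0.6]
gripper_width: 26.6
```

```bash
python3 -c "
from h import *
st();snap('wrist','w31.png')"
```

```text
t 38.95 pos [ 568.5 -303.    53.9] tx [-0.998 -0.012  0.056] tz [-0.055 -0.011 -0.998] F [-0.4 -0.1  0.6] w 26.6 j [-0.23  0.6  -0.13  0.03 -0.9  -1.35]
```

View pics/w31.png

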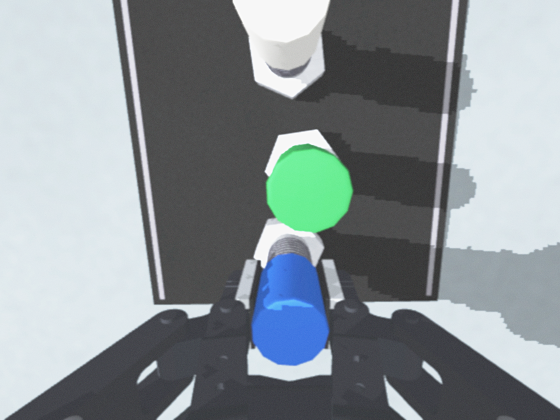

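>>> arm_command(commands=[0,0,-0.01,0,0,0,-0.025,0,0,0,-0.03,0,0,0,-0.03,0,-0.002,0.02,-0.01,0])

```text
clock: 39.5
position: [571.4, -281.1, 155.7]
ee_rot: [-0.004, 0.999, -0.002, -0.036]
contact_force: [0.9, -0.1, -3.0]
gripper_width: 26.8
```

>>> arm_command(commands=[-0.004,0.04,0,0,-0.004,0.04,0,0,-0.004,0.04,0,0,-0.004,0.04,0,0,-0.004,0.04,0,0])

```text
clock: 40.0
position: [588.5, -76.8, 154.8]
ee_rot: [0.001, 0.999, -0.001, -0.036]
contact_force: [0.7, 0.2, -4.8]
gripper_width: 26.6
```

```bash
python3 -c "
from h import *
st()"
```

```text
t 40.0 pos [588.5 -76.8 154.8] tx [-0.997  0.002  0.072] tz [-0.072 -0.001 -0.997] F [ 0.7  0.2 -4.8] w 26.6 j [ 0.14  0.43 -0.12 -0.01 -1.09 -1.71]
```

>>> arm_command(commands=[-0.006,0.025,0,0,-0.006,0.018,0,0,-0.005,0.006,0.006,0,-0.002,0,0.012,0,-0.002,0,0.014,0])

```text
clock: 40.5
position: [606.2, -19.9, 120.0]
ee_rot: [-0.002, 0.999, 0.001, -0.037]
contact_force: [0.2, -0.5, -3.4]
gripper_width: 26.4
```

```bash
python3 -c "
from h import *
st();snap('wrist','w32.png')"
```

```text
t 40.5 pos [606.2 -19.9 120. ] tx [-0.997 -0.005  0.073] tz [-0.073  0.001 -0.997] F [ 0.2 -0.5 -3.4] w 26.4 j [ 0.22  0.48 -0.12 -0.02 -1.03 -1.78]
```

View pics/w32.png

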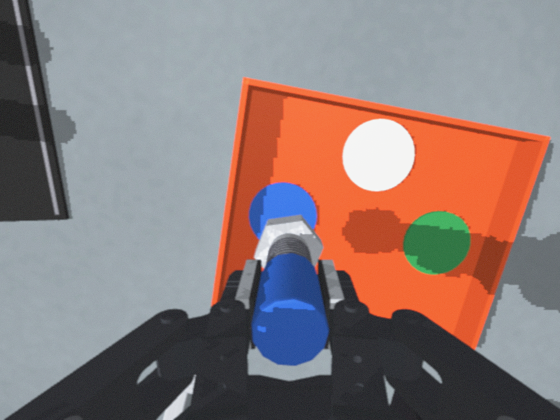

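>>> arm_command(commands=[-0.002,-0.003,0.01,0,-0.001,-0.002,0.012,0,0,0,0.012,0,0,0,0.01,0,0,0,0.006,0])

```text
clock: 41.05
position: [601.7, -29.4, 61.0]
ee_rot: [0.001, 0.999, 0.0, -0.042]
contact_force: [-0.7, -0.7, -4.0]
gripper_width: 26.6
```

```bash
python3 -c "
from h import *
st();snap('wrist','w33.png')"
```

```text
t 41.05 pos [601.7 -29.4  61. ] tx [-0.997  0.001  0.083] tz [-0.083  0.001 -0.997] F [-0.7 -0.7 -4. ] w 26.6 j [ 0.21  0.55 -0.18 -0.02 -0.92 -1.77]
```

View pics/w33.png

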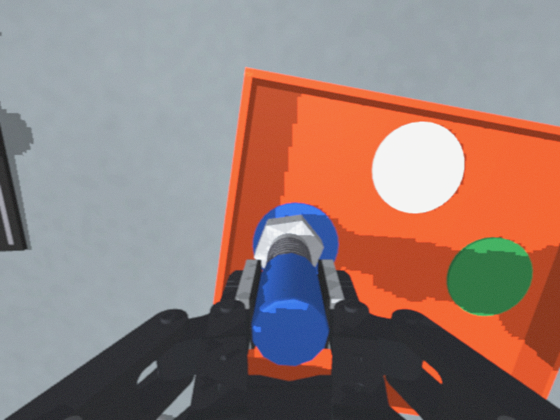

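>>> arm_command(commands=[-0.003,0.003,0,0,-0.001,0.001,0.001,0,0,0,0.001,0,0,0,0.001,0,0,0,0,0])

```text
clock: 41.6
position: [606.7, -24.4, 57.9]
ee_rot: [0.0, 0.999, 0.0, -0.041]
contact_force: [0.5, -0.2, -4.0]
gripper_width: 26.7
```

```bash
python3 -c "
from h import *
st();snap('wrist','w34.png')"
```

```text
t 41.6 pos [606.7 -24.4  57.9] tx [-0.997 -0.     0.081] tz [-0.081  0.001 -0.997] F [ 0.5 -0.2 -4. ] w 26.7 j [ 0.22  0.56 -0.17 -0.02 -0.92 -1.77]
```

View pics/w34.png

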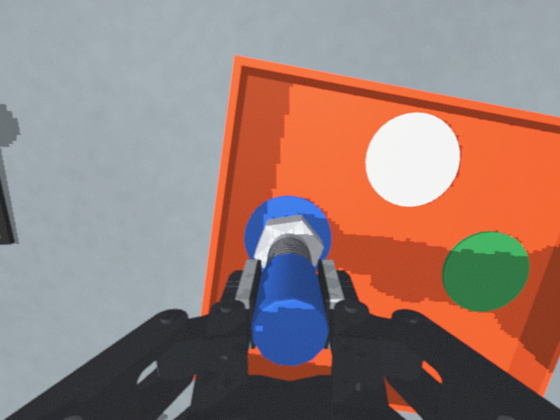

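>>> arm_command(commands=[0.001,0,0.002,0,0.001,0,0.002,0,0,0,0.002,0,0,0,0,0,0,0,0,0])

```text
clock: 42.15
position: [605.7, -24.2, 56.3]
ee_rot: [-0.001, 0.999, 0.0, -0.038]
contact_force: [-0.0, 0.3, -4.8]
gripper_width: 26.5
```

```bash
python3 -c "
from h import *
st()"
```

```text
t 42.15 pos [605.7 -24.2  56.3] tx [-0.997 -0.002  0.076] tz [-0.076  0.001 -0.997] F [-0.   0.3 -4.8] w 26.5 j [ 0.22  0.56 -0.18 -0.02 -0.91 -1.77]
```

>>> arm_command(commands=[0,0,0.003,0,0,0,0.003,0,0,0,0.002,0,0,0,0,0,0,0,0,0])

```text
clock: 42.65
position: [605.9, -24.2, 56.0]
ee_rot: [-0.003, 0.999, -0.001, -0.037]
contact_force: [-0.4, 0.8, -2.4]
gripper_width: 26.9
```

```bash
python3 -c "
from h import *
st()"
```

```text
t 42.65 pos [605.9 -24.2  56. ] tx [-0.997 -0.005  0.073] tz [-0.073 -0.001 -0.997] F [-0.4  0.8 -2.4] w 26.9 j [ 0.22  0.56 -0.19 -0.02 -0.9  -1.77]
```

>>> arm_command(commands=[0,0,0.002,0,0,0,0,0,0,0,0,0,0,0,0,0,0,0,0,0], jaw=0.7)

```text
clock: 43.15
position: [607.5, -24.5, 54.2]
ee_rot: [-0.003, 0.999, -0.001, -0.035]
contact_force: [0.4, 0.7, 0.4]
gripper_width: 59.8
```

>>> arm_command(commands=[0,0,-0.01,0,0,0,-0.02,0,0,0,-0.03,0,0,0,-0.03,0,0,0,-0.03,0])

```text
clock: 43.65
position: [613.7, -24.8, 175.5]
ee_rot: [-0.003, 0.999, -0.002, -0.04]
contact_force: [0.5, 0.2, -0.7]
gripper_width: 59.8
```

```bash
python3 look.py w35.png blue_bolt 606 -25 6
```

```text
t 43.65 pos [613.7 -24.8 175.5] tx [-0.997 -0.005  0.08 ] tz [-0.08  -0.004 -0.997] F [ 0.5  0.2 -0.7] w 59.8 j [ 0.22  0.45 -0.03 -0.01 -1.17 -1.78]
place 0.64 [609.2 -28.8  55.1]
0.95 2050 290.0 210.0 [609.48 -24.18] 0.93
0.57 38867 361.0 200.0 [659.     9.17] 0.07
```

View pics/w35.png

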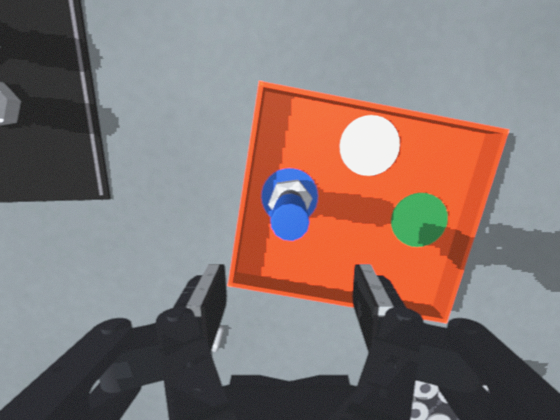

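Run:
```python
import cv2
im=cv2.imread('pics/w35.png')[150:260,230:350]; cv2.imwrite('pics/z1.png',cv2.resize(im,None,fx=5,fy=5,interpolation=cv2.INTER_CUBIC))
```

```text
(no output)
```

View pics/z1.png

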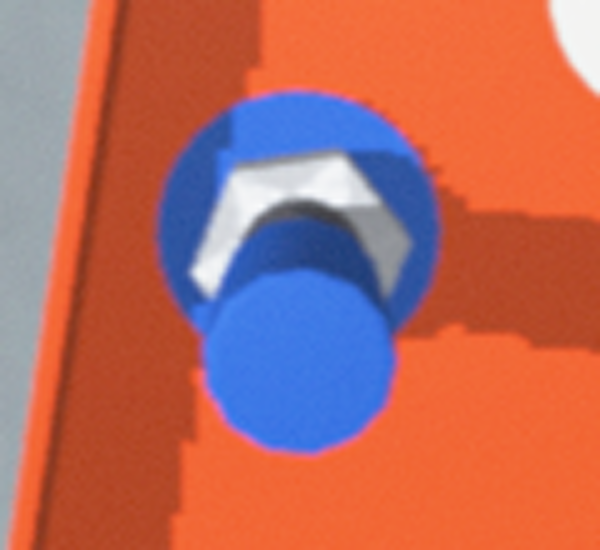

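>>> arm_command(commands=[0.02,-0.035,0,0,0.024,-0.042,0,0,0.024,-0.042,0,0,0.024,-0.042,0,0,0.024,-0.042,0,0])

```text
clock: 44.3
position: [498.7, -229.3, 184.0]
ee_rot: [-0.008, 0.999, -0.001, -0.039]
contact_force: [1.8, -0.2, 0.0]
gripper_width: 59.6
```

```bash
python3 -c "
from h import *
st()"
```

```text
t 44.3 pos [ 498.7 -229.3  184. ] tx [-0.997 -0.016  0.077] tz [-0.077 -0.002 -0.997] F [ 1.8 -0.2  0. ] w 59.6 j [-0.13  0.33 -0.21  0.01 -1.11 -1.43]
```

>>> arm_command(commands=[0.01,-0.035,0,0.9,0.01,-0.025,0,0,0.005,-0.01,0.01,0,0,0,0.015,0,0,0,0.01,0])

```text
clock: 44.8
position: [464.5, -305.9, 148.9]
ee_rot: [0.004, 0.999, -0.0, -0.04]
contact_force: [-1.1, -0.0, 0.3]
gripper_width: 59.6
```

```bash
python3 look.py w36.png white_bolt 462.6 -305 4
```

```text
t 44.8 pos [ 464.5 -305.9  148.9] tx [-0.997  0.009  0.08 ] tz [-0.08  -0.    -0.997] F [-1.1 -0.   0.3] w 59.6 j [-0.28  0.38 -0.24  0.03 -1.03 -1.32]
place 0.55 [ 466.8 -303.9   50. ]
0.58 2610 289.0 224.0 [ 463.13 -305.17] 0.94
```

View pics/w36.png

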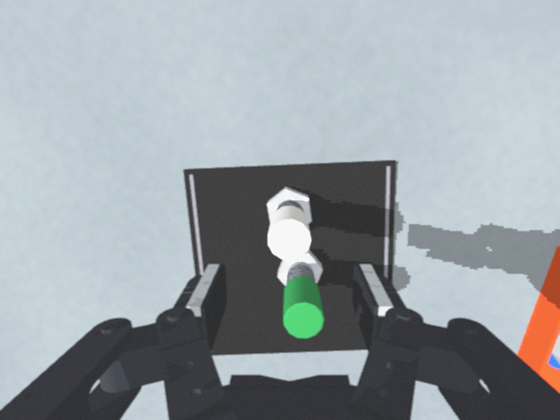

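>>> arm_command(commands=[-0.002,0.001,0.008,0,-0.002,0,0.012,0,0,0,0.012,0,0,0,0.01,0,0,0,0.006,0])

```text
clock: 45.45
position: [467.9, -303.0, 99.1]
ee_rot: [0.002, 0.999, -0.001, -0.038]
contact_force: [0.2, -0.3, 0.1]
gripper_width: 59.7
```

```bash
python3 look.py w37.png white_bolt 462.6 -305 4
```

```text
t 45.45 pos [ 467.9 -303.    99.1] tx [-0.997  0.003  0.077] tz [-0.077 -0.002 -0.997] F [ 0.2 -0.3  0.1] w 59.7 j [-0.27  0.43 -0.3   0.03 -0.91 -1.32]
place 0.68 [ 466.  -303.7   52.2]
```

View pics/w37.png

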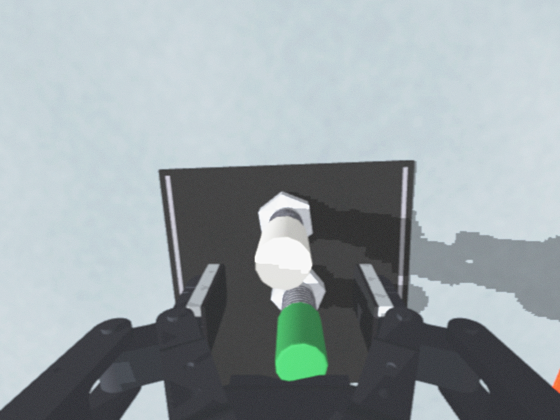

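>>> arm_command(commands=[0.002,-0.001,0.01,0,0.001,-0.001,0.012,0,0,0,0.01,0,0,0,0.007,0,0,0,0.003,0])

```text
clock: 46.1
position: [462.2, -306.2, 56.0]
ee_rot: [0.002, 0.999, -0.002, -0.037]
contact_force: [-0.7, -0.0, 0.0]
gripper_width: 59.9
```

>>> arm_command(commands=[0,0,0,0,0,0,0,0,0,0,0,0,0,0,0,0,0,0,0,0], jaw=0)

```text
clock: 46.6
position: [462.1, -306.2, 55.5]
ee_rot: [0.002, 0.999, -0.002, -0.037]
contact_force: [0.7, -0.6, -1.7]
gripper_width: 26.5
```

```bash
python3 -c "
from h import *
st();snap('wrist','w38.png')"
```

```text
t 46.6 pos [ 462.1 -306.2   55.5] tx [-0.997  0.004  0.074] tz [-0.074 -0.004 -0.997] F [ 0.7 -0.6 -1.7] w 26.5 j [-0.28  0.48 -0.35  0.03 -0.81 -1.32]
```

View pics/w38.png

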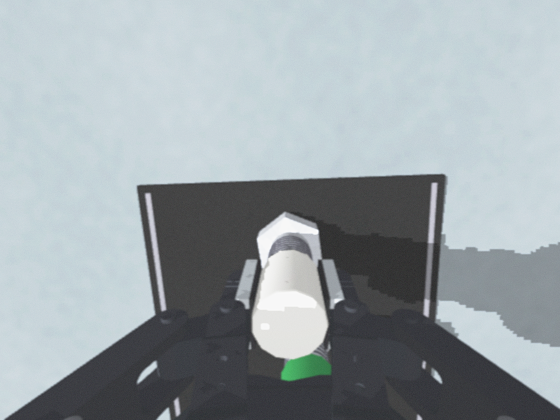

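>>> arm_command(commands=[0,0,-0.01,0,0,0,-0.025,0,0,0,-0.035,0,0,0,-0.035,0,-0.004,0.02,-0.01,0])

```text
clock: 47.15
position: [471.5, -285.2, 170.9]
ee_rot: [0.004, 0.999, 0.001, -0.042]
contact_force: [1.1, -0.3, -4.2]
gripper_width: 26.5
```

>>> arm_command(commands=[-0.01,0.042,0,0,-0.011,0.045,0,0,-0.011,0.045,0,0,-0.011,0.045,0,0,-0.011,0.045,0,0])

```text
clock: 47.65
position: [528.1, -59.2, 171.4]
ee_rot: [0.009, 0.999, 0.001, -0.039]
contact_force: [1.1, -0.8, -3.8]
gripper_width: 26.5
```

```bash
python3 -c "
from h import *
st()"
```

```text
t 47.65 pos [528.1 -59.2 171.4] tx [-0.997  0.018  0.078] tz [-0.078  0.004 -0.997] F [ 1.1 -0.8 -3.8] w 26.5 j [ 0.18  0.32 -0.25 -0.02 -1.08 -1.76]
```

>>> arm_command(commands=[-0.012,0.04,0,0,-0.012,0.035,0,0,-0.008,0.022,0.005,0,-0.004,0.008,0.01,0,0,0,0.015,0])

```text
clock: 48.15
position: [565.2, 57.0, 140.8]
ee_rot: [0.005, 0.999, 0.003, -0.037]
contact_force: [0.3, -0.0, -5.5]
gripper_width: 26.9
```

```bash
python3 -c "
from h import *
st();snap('wrist','w39.png')"
```

```text
t 48.15 pos [565.2  57.  140.8] tx [-0.997  0.009  0.073] tz [-0.073  0.007 -0.997] F [ 0.3 -0.  -5.5] w 26.9 j [ 0.37  0.4  -0.19 -0.04 -1.04 -1.93]
```

View pics/w39.png

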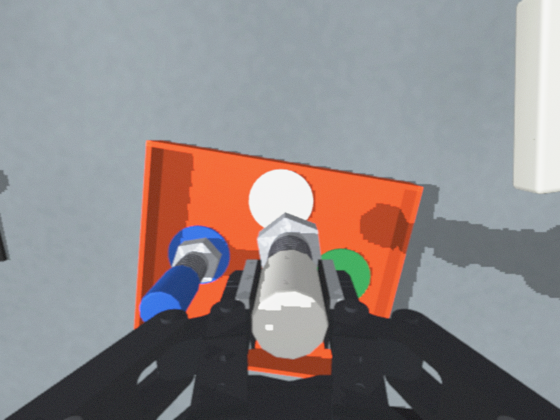

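>>> arm_command(commands=[0.002,-0.002,0.012,0,0.001,-0.001,0.014,0,0,0,0.014,0,0,0,0.013,0,0,0,0.01,0])

```text
clock: 48.7
position: [551.9, 50.3, 73.0]
ee_rot: [0.007, 0.999, 0.002, -0.042]
contact_force: [-0.1, 0.5, -4.3]
gripper_width: 26.6
```

```bash
python3 -c "
from h import *
st();snap('wrist','w40.png')"
```

```text
t 48.7 pos [551.9  50.3  73. ] tx [-0.996  0.014  0.084] tz [-0.084  0.006 -0.996] F [-0.1  0.5 -4.3] w 26.6 j [ 0.36  0.47 -0.29 -0.04 -0.89 -1.92]
```

View pics/w40.png

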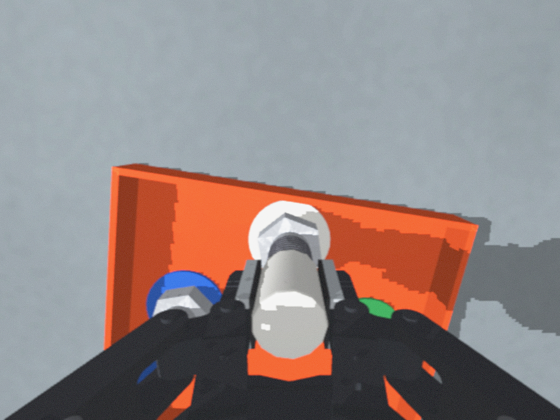

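>>> arm_command(commands=[-0.003,0,0.004,0,-0.002,0,0.003,0,-0.001,0,0.002,0,0,0,0.001,0,0,0,0,0])

```text
clock: 49.25
position: [557.6, 49.8, 60.9]
ee_rot: [0.008, 0.999, 0.002, -0.042]
contact_force: [-0.4, 0.7, -3.9]
gripper_width: 27.1
```

```bash
python3 -c "
from h import *
st();snap('wrist','w41.png')"
```

```text
t 49.25 pos [557.6  49.8  60.9] tx [-0.996  0.015  0.085] tz [-0.085  0.005 -0.996] F [-0.4  0.7 -3.9] w 27.1 j [ 0.36  0.49 -0.29 -0.05 -0.87 -1.91]
```

View pics/w41.png

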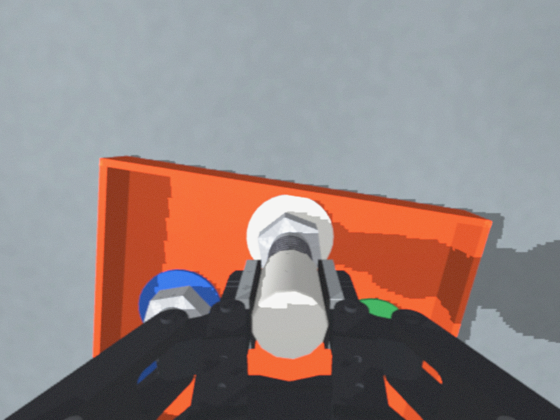

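>>> arm_command(commands=[0,0,0.003,0,0,0,0.002,0,0,0,0.001,0,0,0,0,0,0,0,0,0])

```text
clock: 49.8
position: [558.0, 50.2, 57.6]
ee_rot: [0.007, 0.999, 0.002, -0.041]
contact_force: [-0.1, 0.8, -2.4]
gripper_width: 27.0
```

>>> arm_command(commands=[0,0,0.002,0,0,0,0.002,0,0,0,0.002,0,0,0,0,0,0,0,0,0])

```text
clock: 50.3
position: [558.3, 50.5, 57.5]
ee_rot: [0.005, 0.999, 0.002, -0.04]
contact_force: [0.1, 0.8, -3.0]
gripper_width: 26.7
```

```bash
python3 -c "
from h import *
st()"
```

```text
t 50.3 pos [558.3  50.5  57.5] tx [-0.997  0.011  0.079] tz [-0.079  0.004 -0.997] F [ 0.1  0.8 -3. ] w 26.7 j [ 0.36  0.5  -0.29 -0.04 -0.86 -1.91]
```

In contact at the expected height (57.5). Releasing.

>>> arm_command(commands=[0,0,0.002,0,0,0,0,0,0,0,0,0,0,0,0,0,0,0,0,0], jaw=0.7)

```text
clock: 50.8
position: [560.2, 50.6, 55.8]
ee_rot: [0.005, 0.999, 0.002, -0.038]
contact_force: [0.1, -0.1, -0.3]
gripper_width: 59.9
```

>>> arm_command(commands=[0,0,-0.01,0,0,0,-0.02,0,0,0,-0.03,0,0,0,-0.03,0,0,0,-0.03,0])

```text
clock: 51.3
position: [567.1, 49.2, 177.6]
ee_rot: [0.005, 0.999, 0.0, -0.043]
contact_force: [0.2, 0.2, -0.0]
gripper_width: 59.9
```

```bash
python3 look.py w42.png white_bolt 558 50 6;python3 - <<'E'
import cv2
im=cv2.imread('pics/w42.png'); cv2.imwrite('pics/z2.png',cv2.resize(im[140:280,150:410],None,fx=3,fy=3,interpolation=cv2.INTER_CUBIC))
E
```

```text
t 51.3 pos [567.1  49.2 177.6] tx [-0.996  0.01   0.085] tz [-0.085  0.001 -0.996] F [ 0.2  0.2 -0. ] w 59.9 j [ 0.35  0.38 -0.14 -0.03 -1.14 -1.92]
place 0.73 [567.8  53.1  59. ]
0.68 1947 291.0 208.0 [561.09  52.03] 0.92
```

View pics/z2.png

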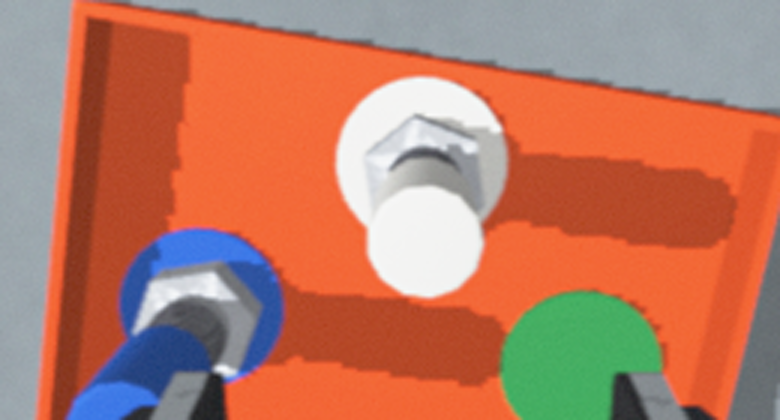

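>>> arm_command(commands=[0.004,-0.035,0,0,0.006,-0.045,0,0,0.006,-0.045,0,0,0.006,-0.045,0,0,0.006,-0.045,0,0])

```text
clock: 51.95
position: [537.0, -166.2, 178.2]
ee_rot: [-0.0, 0.999, 0.002, -0.042]
contact_force: [1.0, -0.1, 0.0]
gripper_width: 60.0
```

>>> arm_command(commands=[0.006,-0.045,0,0,0.006,-0.045,0,0,0.005,-0.03,0,0,0,-0.01,0.005,0,0,0,0.01,0])

```text
clock: 52.45
position: [513.3, -305.3, 160.4]
ee_rot: [0.003, 0.999, 0.003, -0.045]
contact_force: [0.2, 1.1, -0.8]
gripper_width: 59.8
```

```bash
python3 look.py w43.png green_bolt 522.6 -297 4
```

```text
t 52.45 pos [ 513.3 -305.3  160.4] tx [-0.996  0.007  0.09 ] tz [-0.09   0.006 -0.996] F [ 0.2  1.1 -0.8] w 59.8 j [-0.26  0.43 -0.11  0.02 -1.11 -1.33]
place 0.68 [ 519.7 -290.3   51.3]
0.79 2423 299.0 231.0 [ 518.16 -293.87] 0.94
0.55 221 553.0 303.0 [ 522.6 -297. ] 0.0
```

View pics/w43.png

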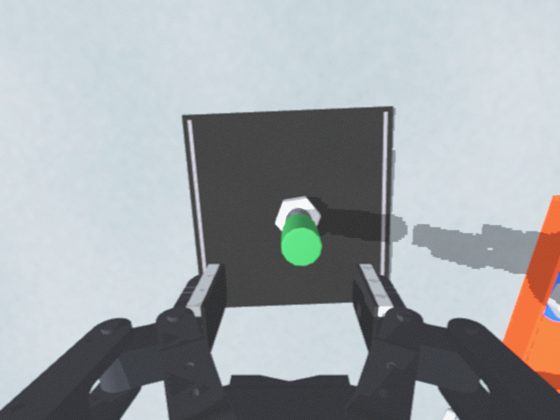

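>>> arm_command(commands=[-0.005,0.002,0.008,0,-0.004,0.002,0.012,0,-0.002,0,0.012,0,-0.001,0,0.012,0,0,0,0.008,0])

```text
clock: 53.1
position: [523.2, -293.7, 103.6]
ee_rot: [-0.002, 0.999, 0.003, -0.045]
contact_force: [0.3, 0.1, -0.1]
gripper_width: 59.6
```

```bash
python3 look.py w44.png green_bolt 521 -296 4
```

```text
t 53.1 pos [ 523.2 -293.7  103.6] tx [-0.996 -0.004  0.091] tz [-0.091  0.006 -0.996] F [ 0.3  0.1 -0.1] w 59.6 j [-0.23  0.5  -0.17  0.02 -1.   -1.34]
place 0.58 [ 520.3 -296.    51.2]
0.71 4167 284.0 243.0 [ 519.18 -296.93] 0.94
```

View pics/w44.png

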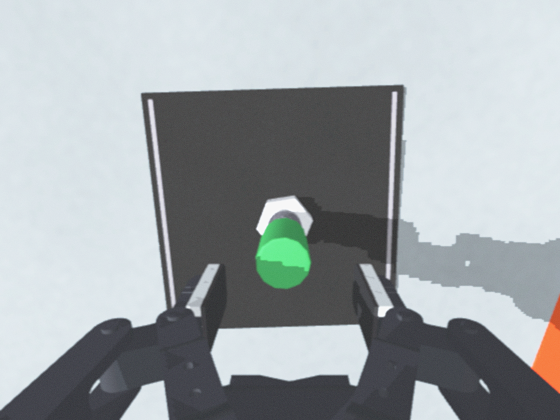

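>>> arm_command(commands=[0,-0.002,0.01,0,0,-0.001,0.012,0,0,0,0.01,0,0,0,0.008,0,0,0,0.004,0])

```text
clock: 53.75
position: [519.6, -298.3, 58.6]
ee_rot: [-0.001, 0.999, 0.002, -0.044]
contact_force: [0.1, -0.5, -0.0]
gripper_width: 60.0
```

>>> arm_command(commands=[0,0,0,0,0,0,0,0,0,0,0,0,0,0,0,0,0,0,0,0], jaw=0)

```text
clock: 54.25
position: [519.1, -298.2, 57.8]
ee_rot: [-0.001, 0.999, 0.003, -0.044]
contact_force: [-0.6, 0.3, -2.1]
gripper_width: 26.3
```

```bash
python3 -c "
from h import *
st();snap('wrist','w45.png')"
```

```text
t 54.25 pos [ 519.1 -298.2   57.8] tx [-0.996 -0.002  0.089] tz [-0.089  0.005 -0.996] F [-0.6  0.3 -2.1] w 26.3 j [-0.24  0.55 -0.21  0.02 -0.9  -1.34]
```

View pics/w45.png

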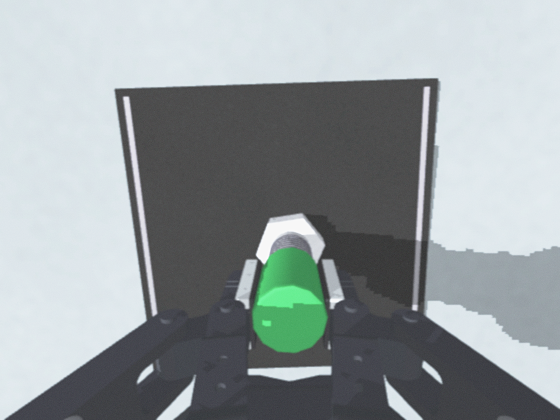

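>>> arm_command(commands=[0,0,-0.01,0,0,0,-0.025,0,0,0,-0.04,0,0,0,-0.045,0,-0.004,0.01,-0.035,0])

```text
clock: 54.8
position: [531.9, -287.6, 209.8]
ee_rot: [0.001, 0.999, 0.007, -0.054]
contact_force: [0.3, -0.7, -4.4]
gripper_width: 26.8
```

>>> arm_command(commands=[-0.008,0.042,0,0,-0.01,0.045,0,0,-0.01,0.045,0,0,-0.01,0.045,0,0,-0.01,0.045,0,0])

```text
clock: 55.3
position: [584.2, -63.8, 217.6]
ee_rot: [0.006, 0.999, 0.006, -0.045]
contact_force: [0.8, -0.4, -3.2]
gripper_width: 26.6
```

```bash
python3 -c "
from h import *
st()"
```

```text
t 55.3 pos [584.2 -63.8 217.6] tx [-0.996  0.011  0.09 ] tz [-0.09   0.012 -0.996] F [ 0.8 -0.4 -3.2] w 26.6 j [ 0.15  0.38 -0.03 -0.03 -1.25 -1.73]
```

>>> arm_command(commands=[-0.014,0.044,0,0,-0.014,0.044,0,0,-0.014,0.04,0,0,-0.008,0.025,0.005,0,-0.003,0.008,0.015,0])

```text
clock: 55.8
position: [638.2, 110.0, 197.6]
ee_rot: [0.003, 0.999, 0.008, -0.043]
contact_force: [0.3, -0.3, -3.8]
gripper_width: 26.6
```

```bash
python3 -c "
from h import *
st();snap('wrist','w46.png')"
```

```text
t 55.8 pos [638.2 110.  197.6] tx [-0.996  0.004  0.086] tz [-0.085  0.016 -0.996] F [ 0.3 -0.3 -3.8] w 26.6 j [ 0.4   0.49  0.1  -0.05 -1.26 -1.96]
```

View pics/w46.png

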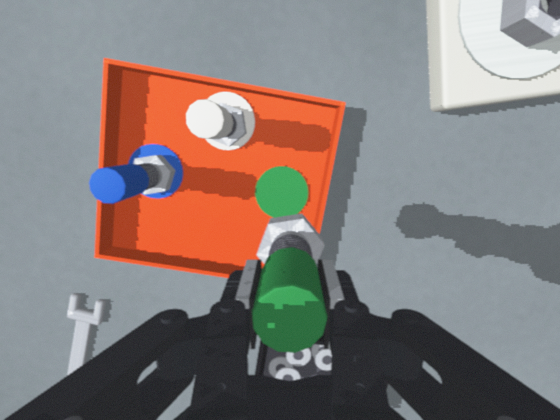

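>>> arm_command(commands=[0,-0.002,0.015,0,0,-0.002,0.02,0,0,0,0.02,0,0,0,0.016,0,0,0,0.012,0])

```text
clock: 56.35
position: [624.7, 103.1, 106.9]
ee_rot: [0.004, 0.999, 0.007, -0.049]
contact_force: [0.5, 0.4, -4.3]
gripper_width: 26.4
```

```bash
python3 -c "
from h import *
st();snap('wrist','w47.png')"
```

```text
t 56.35 pos [624.7 103.1 106.9] tx [-0.995  0.008  0.098] tz [-0.098  0.014 -0.995] F [ 0.5  0.4 -4.3] w 26.4 j [ 0.39  0.55 -0.03 -0.06 -1.08 -1.94]
```

View pics/w47.png

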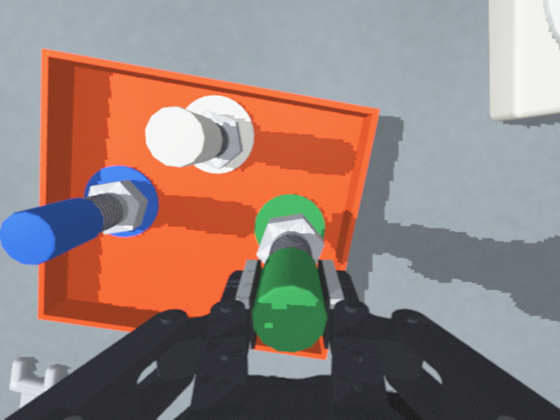

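>>> arm_command(commands=[-0.003,0,0.008,0,-0.003,0,0.01,0,-0.002,0,0.01,0,0,0,0.006,0,0,0,0.002,0])

```text
clock: 56.9
position: [628.9, 102.0, 66.4]
ee_rot: [0.005, 0.999, 0.006, -0.05]
contact_force: [0.2, -0.2, -3.4]
gripper_width: 26.7
```

```bash
python3 -c "
from h import *
st();snap('wrist','w48.png')"
```

```text
t 56.9 pos [628.9 102.   66.4] tx [-0.995  0.01   0.101] tz [-0.1    0.013 -0.995] F [ 0.2 -0.2 -3.4] w 26.7 j [ 0.39  0.6  -0.06 -0.06 -1.   -1.94]
```

View pics/w48.png

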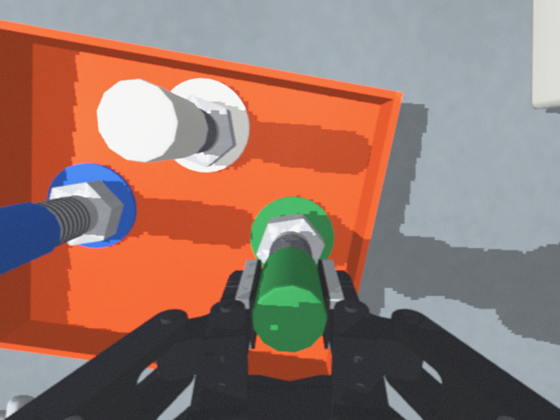

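>>> arm_command(commands=[0,0.001,0.003,0,0,0,0.002,0,0,0,0.001,0,0,0,0,0,0,0,0,0])

```text
clock: 57.45
position: [629.1, 103.8, 61.3]
ee_rot: [0.005, 0.999, 0.007, -0.049]
contact_force: [0.2, 0.3, -3.4]
gripper_width: 26.8
```

>>> arm_command(commands=[0,0,0.002,0,0,0,0.002,0,0,0,0.001,0,0,0,0,0,0,0,0,0])

```text
clock: 57.95
position: [629.5, 104.0, 60.0]
ee_rot: [0.004, 0.999, 0.007, -0.047]
contact_force: [-0.4, 1.0, -1.9]
gripper_width: 26.9
```

```bash
python3 -c "
from h import *
st();snap('wrist','w49.png')"
```

```text
t 57.95 pos [629.5 104.   60. ] tx [-0.995  0.007  0.095] tz [-0.095  0.014 -0.995] F [-0.4  1.  -1.9] w 26.9 j [ 0.39  0.6  -0.07 -0.06 -0.98 -1.94]
```

View pics/w49.png

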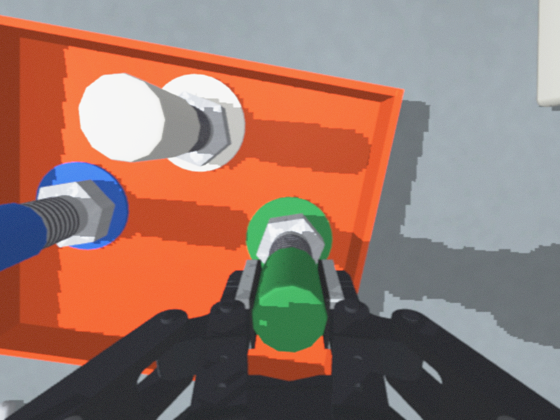

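>>> arm_command(commands=[0,0,0.002,0,0,0,0.002,0,0,0,0.001,0,0,0,0,0,0,0,0,0])

```text
clock: 58.5
position: [629.5, 104.1, 59.9]
ee_rot: [0.003, 0.999, 0.006, -0.047]
contact_force: [-1.3, 0.5, 1.1]
gripper_width: 26.6
```

>>> arm_command(commands=[0,0,0.002,0,0,0,0,0,0,0,0,0,0,0,0,0,0,0,0,0], jaw=0.7)

```text
clock: 59.0
position: [631.4, 104.4, 57.5]
ee_rot: [0.003, 0.999, 0.006, -0.045]
contact_force: [-0.4, -0.0, -0.1]
gripper_width: 60.0
```

>>> arm_command(commands=[0,0,-0.01,0,0,0,-0.02,0,0,0,-0.03,0,0,0,-0.03,0,0,0,-0.04,0])

```text
clock: 59.5
position: [640.2, 101.7, 186.7]
ee_rot: [0.003, 0.999, 0.004, -0.051]
contact_force: [1.1, -0.8, -0.5]
gripper_width: 59.8
```

```bash
python3 look.py w50.png green_bolt 630 104 6;python3 - <<'E'
import cv2
im=cv2.imread('pics/w50.png'); cv2.imwrite('pics/z3.png',cv2.resize(im[100:280,150:410],None,fx=3,fy=3,interpolation=cv2.INTER_CUBIC))
E
```

```text
t 59.5 pos [640.2 101.7 186.7] tx [-0.995  0.006  0.102] tz [-0.102  0.009 -0.995] F [ 1.1 -0.8 -0.5] w 59.8 j [ 0.38  0.51  0.1  -0.05 -1.26 -1.94]
0.93 1781 292.0 206.0 [634.87 106.83] 0.94
0.58 37604 223.0 179.0 [686.52 114.81] 0.06
```

View pics/z3.png

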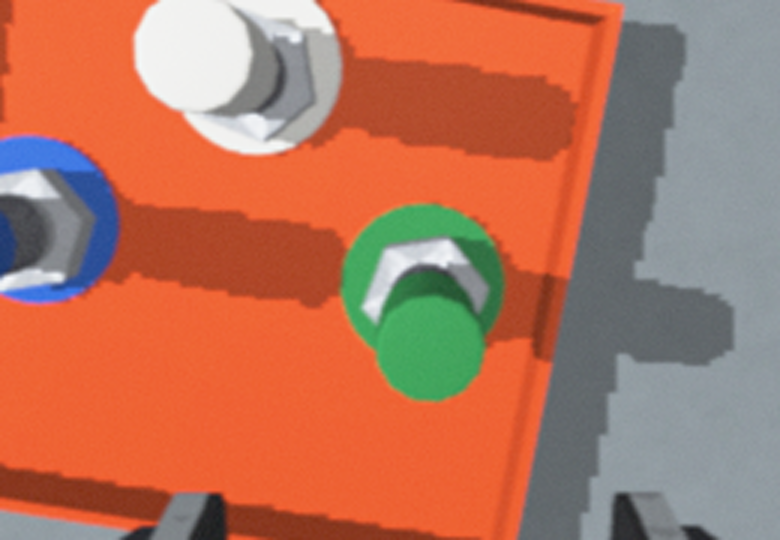

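>>> arm_command(commands=[0.01,0,-0.03,0,0.03,-0.02,-0.03,0,0.03,-0.035,-0.01,0,0.03,-0.035,0,0,0.03,-0.035,0,0])

```text
clock: 60.15
position: [516.4, -22.9, 269.9]
ee_rot: [0.0, 0.999, 0.005, -0.049]
contact_force: [0.4, -0.4, 0.3]
gripper_width: 59.8
```

>>> arm_command(commands=[0.02,-0.04,0,0,0.02,-0.04,0,0,0.02,-0.04,0,0,0.01,-0.02,0,0,0,0,0,0])

```text
clock: 60.65
position: [436.6, -170.0, 275.3]
ee_rot: [0.002, 0.999, 0.005, -0.05]
contact_force: [-0.1, 0.1, -0.5]
gripper_width: 59.5
```

Run:
```python
from h import *
st(); im=snap('top','top2.png'); b=cv2.imread('pics/top2.png'); cv2.imwrite('pics/z4.png',cv2.resize(b[120:320,80:330],None,fx=3,fy=3,interpolation=cv2.INTER_CUBIC))
D=dict(blue=(605.4,-25.2),green=(629.2,104),white=(557.4,50.4))
for cam in ['top','scene']:
  if cam=='scene': snap('scene','scene2.png')
  for n,g in D.items():
    for d in arm.place_of(cam,n+'_bolt')[:1]: print(cam,n,'place',round(d['confidence'],2),world(cam,d['centre']).round(1))
    for d in arm.regions_of(cam,n+'_bolt')[:1]: print('  fit',round(d['confidence'],2),d['mask'].sum(),*[np.round(q,2) for q in fit(cam,d['mask'],lambda x,y:bolt(x,y,6),g)])
  for n in ['big_nut','scale_pan']:
    for d in arm.place_of(cam,n)[:1]: print(cam,n,round(d['confidence'],2),world(cam,d['centre']).round(1))
```

```text
t 60.65 pos [ 436.6 -170.   275.3] tx [-0.995  0.003  0.1  ] tz [-0.1    0.011 -0.995] F [-0.1  0.1 -0.5] w 59.5 j [-0.03  0.14 -0.22 -0.01 -1.31 -1.54]
top blue place 0.81 [606.6 -23.9  53.9]
  fit 0.57 299 [608.95 -23.32] 0.89
top green place 0.88 [633.2 107.4  51.5]
  fit 0.83 276 [630.27 105.49] 0.79
top big_nut 0.88 [470.  317.4  55.5]
top scale_pan 0.57 [467.5 318.7  44.8]
scene blue place 0.57 [606.2 -22.2  54.2]
  fit 0.74 545 [607.54 -24.55] 0.83
scene green place 0.58 [629.2 104.2  53.2]
  fit 0.74 619 [630.12 106.71] 0.95
scene white place 0.73 [561.1  52.5  56.4]
  fit 0.9 581 [559.12  54.03] 0.88
scene big_nut 0.78 [466.  316.3  59.1]
scene scale_pan 0.56 [466.4 313.4  43.5]
```

View pics/z4.png

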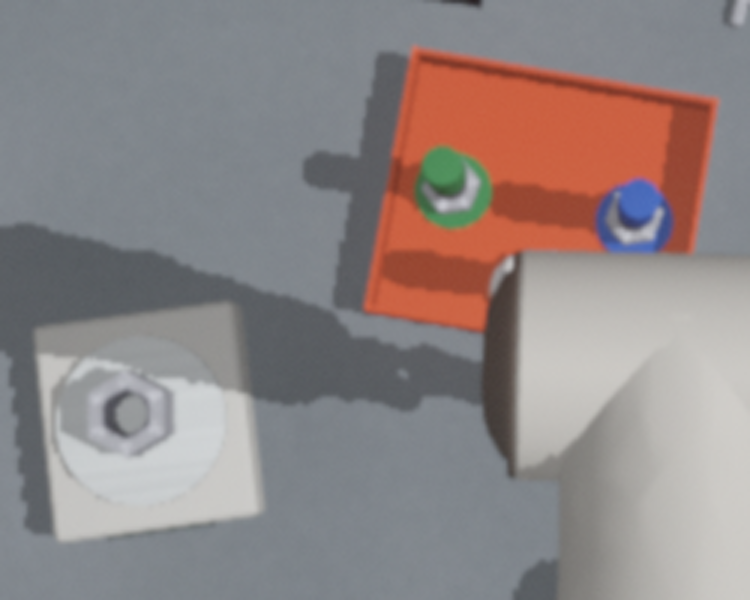

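View pics/scene2.png

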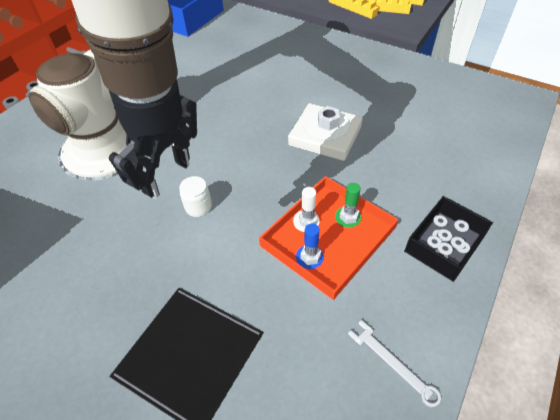

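```bash
python3 -c "
from h import *
st(); print(arm.job_done())"
```

```text
t 61.55 pos [ 438.5 -168.3  275.5] tx [-0.995 -0.001  0.1  ] tz [-0.1    0.01  -0.995] F [-1.1  0.6 -0.2] w 60.1 j [-0.02  0.14 -0.22 -0.01 -1.31 -1.54]
the job is handed in; nothing more can be done
None
```

I moved the three bolts onto the mat, laid the nut on the scale's pan, and stood each bolt back on the disc of its own colour. I handed the job in at 61.6 s of the 144 s allowed.

**Bolts:** the last pictures show all three upright on their own discs. Most readings put them 1–4 mm from the disc centres. The largest were about 6 mm for green, from a close-up with the tool tilted, and about 5 mm for white. The limit is 12 mm. The arm hid the white bolt in the last top view, so its final check rests on the wrist and scene views.

**Nut:** it lies flat on the pan. Most readings put it within about 4 mm of the centre, but by eye the top view suggested 5–6 mm; the limit is 15 mm.

**Disagreements between checks:** the cameras and networks differed from each other by a few millimetres.

**Tool tilt:** it drifted to about 0.1 rad during the job. Each bolt tilted in the grip by no more than about 0.03 rad and stood level once released.

**End state:** the gripper was open and clear of everything at hand-in.

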